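# Hook and lock a ring bracket on the slotted upright

## Robot

A 6-joint arm with a two-finger parallel gripper is mounted at the origin on the work surface. World frame = base frame: x ahead of the robot, y to its left, z up, the work surface at z = 0. Lengths are in mm, angles in rad, forces in N, time in s.
With the tool pointing down it reaches from about 250 to 775 mm from the base axis. Payload 8.9 kg.
Tool frame: the origin (TCP) lies midway between the tips of the shut fingers; the grasp point (between the pads) lies r.hold_point_z behind it (r.hold_point_z is the distance from the TCP to the grasp point, in mm); y points along the fingers, x is the direction in which the jaws open and shut, and the axes are right-handed (so a half turn about y gives the same grasp; the last joint's range is limited). The gripper opens to 85 mm and grips with 20 to 120 N. Pads are 22 mm wide; open, the fingers measure 114 mm over their backs; the gripper's body (76 mm by 85 mm) begins 54 mm behind the grasp point. The pads swing forward as they close: fully open they stand 13 mm farther back than shut.
Start: joints at [-1.244, 0.291, -0.153, 1.127, 0, 1.431], TCP at [235.799, -469.066, 231.305] pointing down, gripper open.
Joint ranges: [-2.52, 2.52], [-0.91, 1.74], [-1.3, 1.37], [-1.96, 2.02], [-1.52, 1.47], [-3.14, 3.14]. Speed limits (rad/s): [2.22, 2.22, 2.79, 3.14, 3.14, 3.14].

## Interface

Orientations are given as [roll, pitch, yaw] about the fixed x, y, z axes, in that order (R = Rz(yaw) Ry(pitch) Rx(roll)).
In Python, from cell import status, viewer, workorder, finder, r gives the robot as it stands. The module is installed in compiled form; this text tells all that it offers.
- The arm moves only by the shell command python3 -m pendant 'ROWS' [FORCE]. ROWS is JSON, a list of rows, each an object of numbers: "grip": the gripper command: -1 is shut, 1 is fully open, values between are in proportion; "x", "y", "z": the shift along the tool's x, y, z in m; "spin": the turn about the tool's y in degrees. A call has 1 to 10 rows; each row shifts and turns the commanded pose from where the row before left it, along the tool's axes as they then stand; what a row does not reach is not made up. A row lasts 1/8 s, in which the tool goes at most 62.5 mm and 10.7 degrees, less where a joint would pass 70% of its speed; a pose out of reach is approached as far as the arm can. A call with a gripper value outside its range is refused whole. The fingers move at their own pace and stop on an object; FORCE is the grip in N (left out, the last holds). Time passes only in rows, so rows that do not move let the fingers close. It gives the time, the measured TCP pose, the force and the opening at its end, in the units of the state.
- status.observe(): the state, without advancing time (a new reading comes with each control period).
- viewer.snapshot(name): name is "side" or "top"; returns a dict with "pixels" (384x512x3 uint8, blue, green, red), "fx", "fy", "cx", "cy" (pixels), "view" (4x4, takes a point from world to camera coordinates). Camera axes: x right, y down, z forward; pixel columns grow to the right and rows downward; lengths in mm; the calibration is good to about 2 mm. A picture is of the moment at which its call begins. There is no depth.
- workorder.finish_job(): hands the job in, once; it reports no verdict.
Trained networks look in a picture, given as the dict that the camera call returned (one of the last four; its "shot" number tells which), for a name from the list of things; names that differ only in an ending like _2 or _b are one class to them, and where a whole thing is asked for, a point or a joint stands for the part that bears it (a point fixed in the world has none). Each returns a list of dicts, best first, with "conf" (0 to 1); they miss things now and then, are a little off and sometimes report something else, mostly with a low value. They report only what shows in the picture. A call takes as long as a camera call. They do not tell look-alikes from the thing itself.
- finder.recognise(picture, name): "centre" ([x, y, z] in mm, in the coordinates of the camera as it stood for that picture, good to about 4 mm: the middle of the surface that is visible of it).
- finder.regions_of(picture, name): "mask" (384x512 bool, what is visible of it).
- finder.landmark_of(picture, name): "centre" ([x, y, z] in mm, in the coordinates of the camera as it stood for that picture, good to about 4 mm: a listed point, or the origin of a listed thing).
The state is a dict: "t": time; "joints": joint angles; "joint_vel": joint speeds; "joint_torque": joint torques, N m; "eef_pos": TCP position; "eef_rot": TCP orientation; "wrist_force": force on the tool from outside, world axes, zero at the start; "torque": the same for the moment, N m; "finger_gap": finger opening in mm.
Only numpy, scipy, OpenCV 4.12 (cv2) and the standard library are available. Lean on these libraries where they do the work, as an engineer would, in place of code of your own. Each camera call takes 0.05 s, during which the arm holds its last target.

## Task

Pick up the ring bracket from the bench, hook its two claws into the two uppermost slots of the slotted upright, and press it down over the claws until it sits fully home and its lock button has sprung out into the slot. The upright's height setting is not known exactly, so feel your way in gently: never force the claws against the face or push hard on the upright. Let go of it in the end, and leave the other things on the bench where they are.

Things in the scene. Friction and masses are not known exactly. Their poses are not given: they have to be found in the camera images.
- upright: Slotted upright fixed to the bench: grey foot 112 x 120 x 12 mm with a socket 54 mm tall and a black clamp knob, holding an aluminium channel strip 40 mm wide, 25 mm deep, capped in black. Origin: on the bench below the middle of the strip's front face. x goes into the face (the bracket comes along +x; face at x = 0), y along it, z up. The foot's pose: see cap for the strip's height.
- cap (a point): NOMINAL middle of the cap's top (42 x 27 mm), 250 mm up, 12.5 mm behind the face. The strip is clamped in its foot at an unknown height: cap and slots together stand anywhere from 18 mm lower to 18 mm higher than nominal. No reported pose shows this; touch the cap's top (or probe with the claws) to learn it. The strip does not move during the work.
- top_slot (a point): NOMINAL middle of the top slot's lower edge, on the face, 195 mm up; real height: same error as cap. Three slots in a vertical row, each 9 mm wide, 28 mm tall, lower edges 50 mm apart (195, 145, 95 mm); the face is 5 mm thick, free behind for 17 mm.
- home (a point): NOMINAL place of the bracket's origin when locked in the two upper slots, 131 mm up, on the face (real height: same error; the bracket has 2 mm play away from the face). Straight entry needs it 12 to 16 mm above home; then it slides down till the necks sit on the slots' lower edges. Axes as the upright's; the bracket's axes must match them.
- bracket: Steel ring bracket, 0.26 to 0.40 kg, lying on the bench as it is to hang. Origin: bottom middle of the end plate's back face; x points as the claws do, z up. Plate x -6 to 0, 30 mm wide, 82 mm tall. Arm: bar 12 mm thick (y), 24 mm tall, z 0 to 24, x -120 to -6. Ring of 10 mm rod, 94 mm outside, centre at x = -162, z 5. Centre of mass near x = -76, z 23.
- grip (a point): On the bracket's arm, 80 mm from the plate's back face, 18 mm above the arm's underside: grip the 12 mm bar here across its thickness, from above.
- tab (a point): Middle of the part of the tab to press on, on its top: the tab is folded from the plate's top towards the arm, 30 mm wide, from the plate to x = -32, top at z = 82 mm; this point is at x = -16. Home takes about 5 to 20 N down here (friction and the button carry the bracket's own weight); pressing far out on the arm tends to jam the claws.
- claw (a point): Upper claw: under its neck, against the tongue (x 7, z 64 mm). Claws 5 mm thick in y. Necks x 0 to 7, 12 mm tall, z 14 to 26 and 64 to 76; tongues x 7 to 13, from the neck's top to 12 mm below the neck (z 2 to 26 and 52 to 76). If they stop on the face, back off; entering takes 5 to 10 N, over 20 N is forcing.
- lock_button (a joint): Travel (m) of the bracket's round spring button, 5 mm across, on the back face between the claws at z 37.5, sticking out 5 mm: 0 = out, grows as pushed in; 3.5 to 5 N. With the plate at the face it is in by 3 to 5 mm and rubs down the face; when the bracket is home it springs out (near 0) into the middle slot and bars lifting.
- beaker: glass beaker, 80 mm across, 105 mm tall; a bystander to leave alone. Origin: middle of its underside.
- wash_bottle: white wash bottle, 64 mm across, 185 mm tall with its bent spout; a bystander to leave alone. Origin: middle of its underside.
- sieve: steel test sieve, 106 mm across, 45 mm tall; a bystander to leave alone. Origin: middle of its underside.
- timer: white bench timer lying flat, 60 x 85 x 20 mm; a bystander to leave alone. Origin: middle of its underside.
- boss_head: grey boss head (rod clamp) with two thumbscrews, standing, 46 mm tall; a bystander to leave alone. Origin: middle of its underside.
- stopper: glass stopper standing on its head, 34 mm across, 32 mm tall; a bystander to leave alone. Origin: middle of its underside.
- spatula: steel spatula lying flat, 190 mm long; a bystander to leave alone. Origin: middle of its underside (its length along x).
- funnel: glass funnel standing on its wide rim, 84 mm across, 100 mm tall; a bystander to leave alone. Origin: middle of its underside.
There are look-alikes about, which are no part of the job. Leave any orange or yellow look-alike of the upright alone. Leave any orange look-alike of the bracket alone.

How it is judged:
By the outcome, as a careful person would: the job done as asked, in the order asked, and still so for the second after the job is handed in, with the robot touching nothing.
It also fails if it takes over 72 s, if anything falls off the work surface, if the arm or the gripper's body presses on something with over 40 N, if the wrist force passes 120 N, or if a joint passes its speed limit or range.

## Working session

There is one attempt and no reset: what is moved stays moved. The work goes in short steps, Python scripts to look and compute and a shell command to move; the robot and the scene stay as the last step left them, time stands still between calls to the robot, and variables do not carry over. Pictures are saved under pics/ and viewed, and the job is handed in when it is done.

```bash
mkdir -p pics; cat > h.py <<'E'
import numpy as np, cv2
from cell import status, viewer, workorder, finder, r
def w(p,c):
    V=np.array(p['view']);return (np.linalg.inv(V)@np.r_[c,1])[:3]
def px(p,P):
    V=np.array(p['view']);c=(V@np.r_[P,1])[:3]
    return np.array([p['fx']*c[0]/c[2]+p['cx'],p['fy']*c[1]/c[2]+p['cy']])
def ray(p,uv):
    V=np.linalg.inv(np.array(p['view']));d=V[:3,:3]@np.array([(uv[0]-p['cx'])/p['fx'],(uv[1]-p['cy'])/p['fy'],1]);return V[:3,3],d
def onz(p,uv,z):
    o,d=ray(p,uv);return o+d*(z-o[2])/d[2]
E
python3 - <<'E'
from h import *
s=status.observe();print({k:np.round(v,3).tolist() for k,v in s.items()},r.hold_point_z)
for n in('side','top'):
    p=viewer.snapshot(n);cv2.imwrite(f'pics/{n}0.png',p['pixels'])
    print(n,p['fx'],np.round(np.linalg.inv(np.array(p['view'])),3).tolist())
    for k in('upright','bracket'):
        for d in finder.recognise(p,k):print('rec',k,round(d['conf'],2),w(p,d['centre']).round(),px(p,w(p,d['centre'])).round())
    for k in('upright','bracket','grip','tab','cap','top_slot','home','claw'):
        for d in finder.landmark_of(p,k):print('lm',k,round(d['conf'],2),w(p,d['centre']).round(),px(p,w(p,d['centre'])).round())
E
```

```text
{'t': 0.0, 'joints': [-1.244, 0.291, -0.154, 1.127, 0.0, 1.432], 'joint_vel': [0.0, 0.0, 0.001, 0.002, -0.0, 0.001], 'joint_torque': [-0.0, -53.714, 33.137, 0.016, -0.0, 0.0], 'eef_pos': [235.649, -468.648, 230.738], 'eef_rot': [-1.571, 0.001, -1.105], 'wrist_force': [0.134, 0.054, 0.145], 'torque': [-0.038, 0.023, 0.048], 'finger_gap': 85.621} 18.700000000000003
side 444.33480455534203 [[-0.974, -0.144, 0.177, 283.78], [-0.228, 0.571, -0.789, 959.985], [0.012, -0.808, -0.589, 950.205], [0.0, 0.0, 0.0, 1.0]]
rec upright 0.95 [503. 222.  51.] [233. 295.]
rec upright 0.76 [ 317. -104.   52.] [319. 226.]
rec upright 0.56 [222. 281.  52.] [341. 335.]
rec bracket 0.76 [ 525. -133.   19.] [256. 218.]
rec bracket 0.68 [ 287. -422.   22.] [336. 178.]
lm upright 0.68 [516. 202.  -2.] [231. 301.]
lm upright 0.65 [ 324. -132.   -0.] [316. 232.]
lm upright 0.57 [232. 260.   1.] [335. 340.]
lm bracket 0.98 [536. -96.  -1.] [250. 229.]
lm bracket 0.64 [ 283. -451.   -2.] [337. 179.]
lm grip 0.81 [ 527. -173.   18.] [258. 210.]
lm grip 0.57 [ 296. -371.   21.] [333. 186.]
lm tab 0.87 [ 283. -436.  
[... 1122 characters left out ...]
et 0.65 [ 286. -446.   -2.] [389. 271.]
lm grip 0.64 [ 295. -368.   17.] [364. 268.]
lm grip 0.58 [ 526. -169.   16.] [297. 189.]
lm tab 0.86 [ 289. -434.   76.] [392. 272.]
lm tab 0.67 [ 538. -106.   80.] [277. 182.]
lm cap 0.74 [ 326. -114.  248.] [280. 261.]
lm cap 0.67 [220. 271. 252.] [121. 303.]
lm cap 0.59 [511. 213. 248.] [150. 184.]
lm top_slot 0.67 [233. 256. 193.] [134. 294.]
lm top_slot 0.66 [518. 207. 193.] [157. 184.]
lm top_slot 0.62 [ 331. -127.  193.] [285. 258.]
lm home 0.97 [ 326. -129.  133.] [285. 259.]
lm home 0.81 [234. 260. 132.] [139. 291.]
lm home 0.56 [522. 207. 129.] [163. 185.]
lm claw 0.89 [538. -81.  59.] [268. 183.]
lm claw 0.57 [ 284. -456.   64.] [399. 274.]
```

```bash
python3 - <<'E'
import cv2
a=cv2.imread('pics/side0.png')
cv2.imwrite('pics/side0c.png',cv2.resize(a[140:384,150:420],None,fx=2.4,fy=2.4,interpolation=cv2.INTER_CUBIC)[:600])
b=cv2.imread('pics/top0.png')
cv2.imwrite('pics/top0c.png',cv2.resize(b[150:330,100:440],None,fx=2.3,fy=2.3,interpolation=cv2.INTER_CUBIC)[:,:800])
E
```

```text
(no output)
```

View pics/side0c.png

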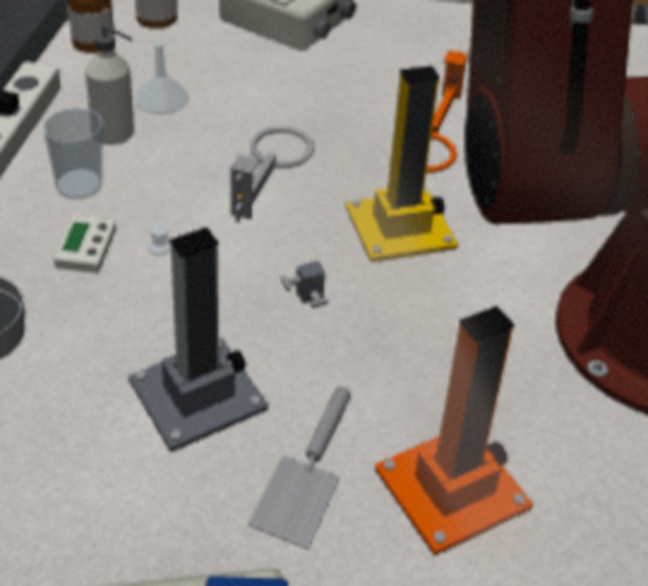

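View pics/top0c.png

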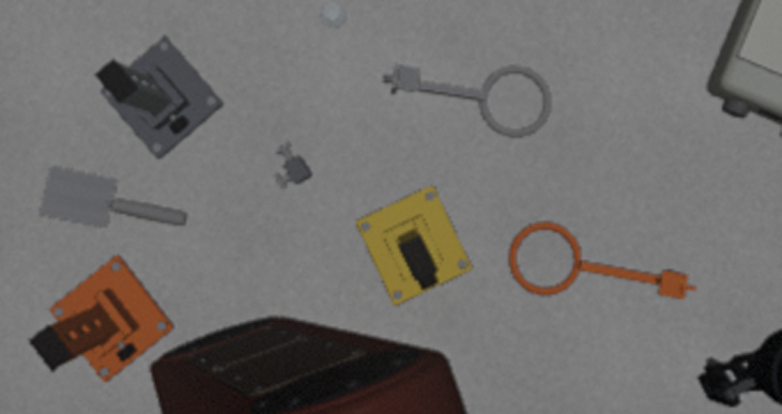

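View pics/top0.png

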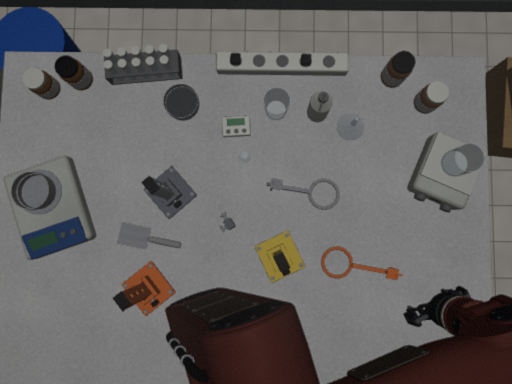

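View pics/side0.png

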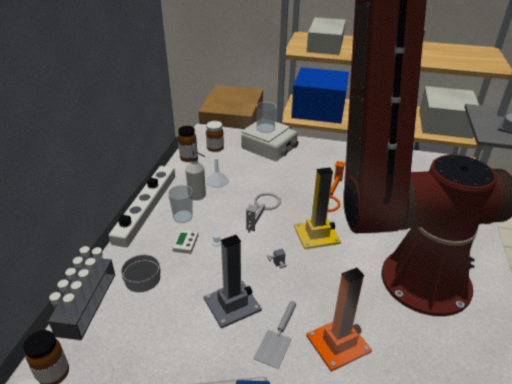

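The grey upright (side 232,275; top 165,190) and the grey bracket (side 260,210; top 300,190) fit the description. The yellow and orange ones are look-alikes. I'll confirm this on enlarged crops.

```bash
python3 - <<'E'
from h import *
a=cv2.imread('pics/top0.png');s=cv2.imread('pics/side0.png')
f=lambda im,x,y,w_,h_,k:cv2.convertScaleAbs(cv2.resize(im[y:y+h_,x:x+w_],None,fx=k,fy=k,interpolation=cv2.INTER_CUBIC),alpha=1.8,beta=10)
u=f(a,135,160,66,60,6);b=f(a,262,165,84,50,6)
v=f(s,195,225,66,100,6);c=f(s,235,185,55,50,6)
def stack(l,r):
    o=np.zeros((max(l.shape[0],r.shape[0]),l.shape[1]+r.shape[1],3),np.uint8);o[:l.shape[0],:l.shape[1]]=l;o[:r.shape[0],l.shape[1]:]=r;return o
cv2.imwrite('pics/ctop.png',stack(u,b)[:, :800]);cv2.imwrite('pics/cside.png',stack(v,c))
E
```

```text
(no output)
```

View pics/ctop.png

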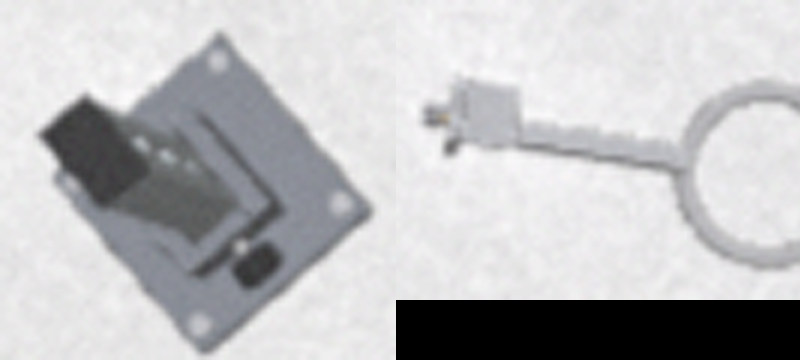

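View pics/cside.png

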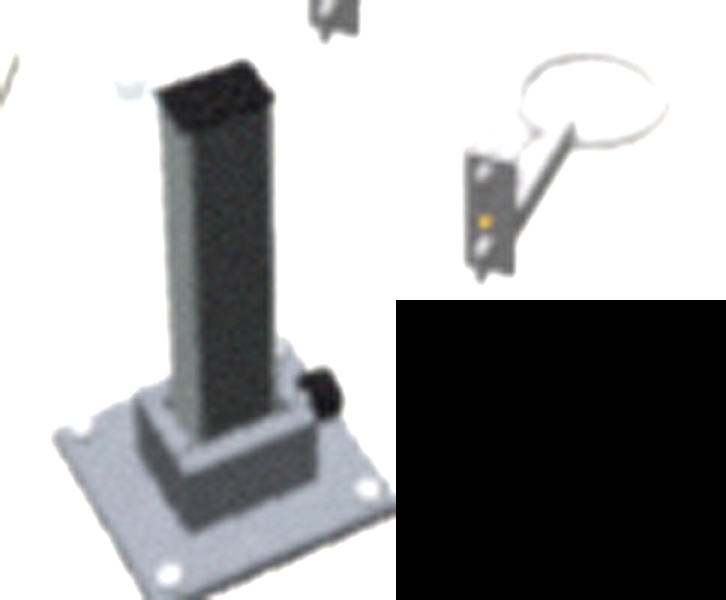

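```bash
python3 - <<'E'
from h import *
from scipy.optimize import least_squares
T=viewer.snapshot('top');S=viewer.snapshot('side')
f=lambda l,ox,oy:[((u+.5)/6-.5+ox,(v+.5)/6-.5+oy) for u,v in l]
ct=f([(103,207),(40,135),(85,95),(148,165)],135,160)
cs=f([(273,97),(190,130),(158,95),(245,60)],195,225)
ft=f([(207,355),(58,178),(220,33),(372,210)],135,160)
L=[(26,21),(26,-21),(-1,-21),(-1,21)]
def mod(q,l,z):
    x,y,a=q[:3];c,s=np.cos(a),np.sin(a)
    return [np.array([x+c*u-s*v,y+s*u+c*v,z]) for u,v in l]
def res(q):
    e=[]
    for P,m in zip(mod(q,L,250+q[3]),ct):e.append(px(T,P)-m)
    for P,m in zip(mod(q,L,250+q[3]),cs):e.append(px(S,P)-m-q[5:7])
    F=[(q[4]+a*56,b*60) for a,b in((1,1),(1,-1),(-1,-1),(-1,1))]
    for P,m in zip(mod(q,F,12),ft):e.append(px(T,P)-m)
    return np.r_[np.ravel(e),np.array(q[5:7])*.5]
o=least_squares(res,[516,205,2.2,0,12,0,0]);print(o.x.round(2),np.degrees(o.x[2]));print(o.fun.round(1))
for n,p in(('top',T),('side',S)):
    for d in finder.regions_of(p,'bracket'):
        m=d['mask'].astype(np.uint8);ys,xs=np.nonzero(m);print(n,d['conf'],xs.mean(),ys.mean())
        cs_,h=cv2.findContours(m,cv2.RETR_CCOMP,cv2.CHAIN_APPROX_NONE)
        for c,hh in zip(cs_,h[0]):
            if hh[3]>=0 and len(c)>20:
                e=cv2.fitEllipse(c);print(e,onz(p,e[0],5).round(1))
    for k in('bracket','grip','tab','claw','upright','top_slot','home'):
        for d in finder.landmark_of(p,k):print('lm',k,round(d['conf'],2),w(p,d['centre']).round(1))
E
```

```text
[518.71 205.35   2.32 -14.97   9.03  -1.02  -0.64] 132.64999198808576
[-0.   0.5 -0.4  0.1  0.3 -0.3  0.6  0.4  1.1  0.2 -1.1  0.6 -0.8 -0.5
  0.5 -0.4 -0.1  0.3 -1.2 -0.   0.  -0.5  0.7 -0.5 -0.5 -0.3]
top 0.72 364.3493150684931 266.39269406392697
top 0.63 304.9419014084507 190.18309859154928
((323.8396301269531, 193.42617797851562), (25.31719398498535, 25.355932235717773), 176.7108612060547) [ 514.5 -250.1    5. ]
lm bracket 0.82 [ 287.4 -447.3   -0.6]
lm bracket 0.79 [538.9 -87.9  -3.3]
lm grip 0.77 [ 524.7 -167.3   15.9]
lm grip 0.75 [ 296.  -368.1   13.4]
lm grip 0.71 [539.2 -85.3  60. ]
lm grip 0.49 [520.3 204.3   2.8]
lm tab 0.89 [ 537.9 -104.3   82.7]
lm tab 0.58 [ 287.2 -431.7   74.2]
lm claw 0.82 [541.5 -81.4  62.4]
lm claw 0.76 [ 285.3 -457.3   66.1]
lm claw 0.45 [626.4  -7.6  -3. ]
lm upright 0.93 [ 330.7 -130.     2.9]
lm upright 0.67 [5.233e+02 2.038e+02 2.000e-01]
lm upright 0.67 [231.7 265.3   0.5]
lm upright 0.46 [368.9 271.6   1. ]
lm top_slot 0.86 [232.8 251.2 197.5]
lm top_slot 0.76 [515.8 210.5 196.7]
lm top_slot 0.69 [ 330.3 -126.   194.8]
lm top_slot 0.69 [ 7.1
[... 211 characters left out ...]
59530791788856
lm bracket 0.69 [534.4 -98.6  -3.2]
lm bracket 0.54 [ 279.2 -450.1   -3.6]
lm grip 0.83 [ 526.5 -174.2   19. ]
lm grip 0.75 [ 297.9 -372.1   16.9]
lm grip 0.47 [7.829e+02 1.800e+02 2.000e-01]
lm tab 0.76 [ 282.7 -436.7   83.2]
lm tab 0.7 [ 530.4 -104.3   78.2]
lm claw 0.72 [535.6 -81.   65.8]
lm claw 0.59 [ 279.7 -451.7   60.7]
lm upright 0.93 [516.4 200.3  -1.7]
lm upright 0.92 [ 326.2 -131.4    0. ]
lm upright 0.6 [2.302e+02 2.565e+02 2.000e-01]
lm top_slot 0.87 [516.1 204.9 194.2]
lm top_slot 0.72 [230.6 255.6 193.2]
lm top_slot 0.69 [ 327.7 -129.7  193.6]
lm top_slot 0.49 [ 7.635e+02 -2.316e+02 -1.000e-01]
lm home 0.9 [230.8 256.8 128.4]
lm home 0.57 [ 328.1 -126.6  129.6]
```

```bash
python3 -m pendant '[{"grip":0,"spin":-9.2},{"grip":0,"spin":-9.2},{"grip":0,"spin":-9.2},{"grip":0,"spin":-9.2},{"grip":0,"spin":-9.2},{"grip":0,"spin":-9.2},{"grip":0}]' 40
```

```text
$[0]: bad value
```

```bash
python3 -m pendant '[{"grip":0.0,"x":0.0,"y":0.0,"z":0.0,"spin":-9.2},{"grip":0,"x":0,"y":0,"z":0,"spin":-9.2},{"grip":0,"x":0,"y":0,"z":0,"spin":-9.2},{"grip":0,"x":0,"y":0,"z":0,"spin":-9.2},{"grip":0,"x":0,"y":0,"z":0,"spin":-9.2},{"grip":0,"x":0,"y":0,"z":0,"spin":-9.2},{"grip":0,"x":0,"y":0,"z":0,"spin":0}]' 40
```

```text
t: 2.88
eef_pos: [235.8, -469.1, 231.3]
eef_rot: [-1.571, -0.0, -0.143]
wrist_force: [0.1, -0.9, -0.5]
finger_gap: 42.4
```

```bash
python3 -m pendant '[{"grip":0,"x":0.0306,"y":0,"z":0.0423,"spin":0},{"grip":0,"x":0.0306,"y":0,"z":0.0423,"spin":0},{"grip":0,"x":0.0306,"y":0,"z":0.0423,"spin":0},{"grip":0,"x":0.0306,"y":0,"z":0.0423,"spin":0},{"grip":0,"x":0.0306,"y":0,"z":0.0423,"spin":0},{"grip":0,"x":0.0306,"y":0,"z":0.0423,"spin":0},{"grip":0,"x":0.0306,"y":0,"z":0.0423,"spin":0},{"grip":0,"x":0.0306,"y":0,"z":0.0423,"spin":0},{"grip":0,"x":0,"y":0,"z":0,"spin":0}]'
python3 - <<'E'
from h import *
s=status.observe();print(s['joints'],s['eef_pos'],s['eef_rot'])
for n in('side','top'):
    p=viewer.snapshot(n);cv2.imwrite(f'pics/{n}1.png',p['pixels'])
E
```

```text
t: 4.0
eef_pos: [527.7, -166.0, 231.1]
eef_rot: [-1.57, -0.0, -0.141]
wrist_force: [-0.5, -1.5, 0.4]
finger_gap: 42.5
[-4.37336703e-01  3.44400855e-01 -7.75450872e-02  1.14865006e+00
  6.17388678e-04  1.27479758e+00] [ 527.73182544 -166.03620046  231.06580836] [-1.57026422e+00 -3.71704481e-04 -1.41337995e-01]
```

View pics/side1.png

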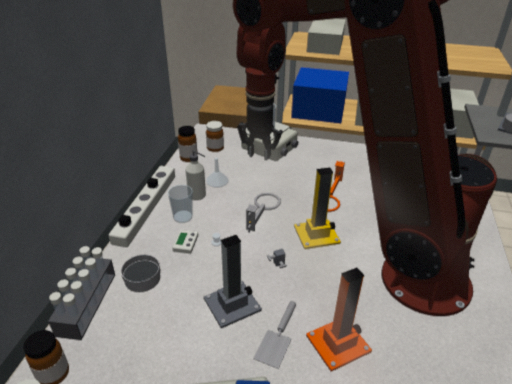

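View pics/top1.png

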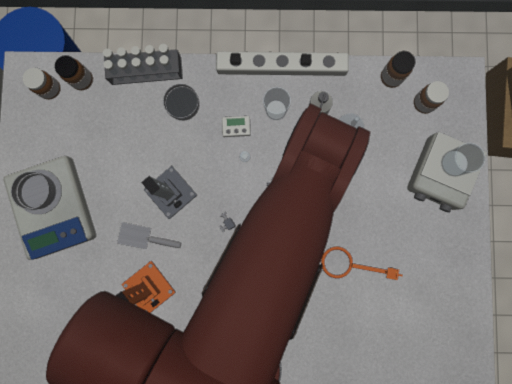

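```bash
python3 -m pendant '[{"grip":0,"x":-0.0013,"y":0.05,"z":-0.0032,"spin":0},{"grip":0,"x":0,"y":0.05,"z":0,"spin":0},{"grip":0,"x":0,"y":0.05,"z":0,"spin":0},{"grip":0,"x":0,"y":0.03,"z":0,"spin":0},{"grip":0,"x":0,"y":0,"z":0,"spin":0}]'
python3 - <<'E'
from h import *
s=status.observe();print(s['joints'],s['eef_pos'],s['eef_rot'])
p=viewer.snapshot('side');cv2.imwrite('pics/side2.png',cv2.resize(p['pixels'][110:260,180:360],None,fx=4,fy=4,interpolation=cv2.INTER_CUBIC))
E
```

```text
t: 4.72
eef_pos: [521.7, -171.9, 49.6]
eef_rot: [-1.57, 0.004, -0.145]
wrist_force: [0.3, -0.5, -0.5]
finger_gap: 43.0
[-4.51197567e-01  5.06690071e-01 -3.44920186e-01  7.23616156e-01
 -2.30587628e-04  1.26445402e+00] [ 521.73298081 -171.87312844   49.62450253] [-1.56968017  0.00429337 -0.14485235]
```

View pics/side2.png

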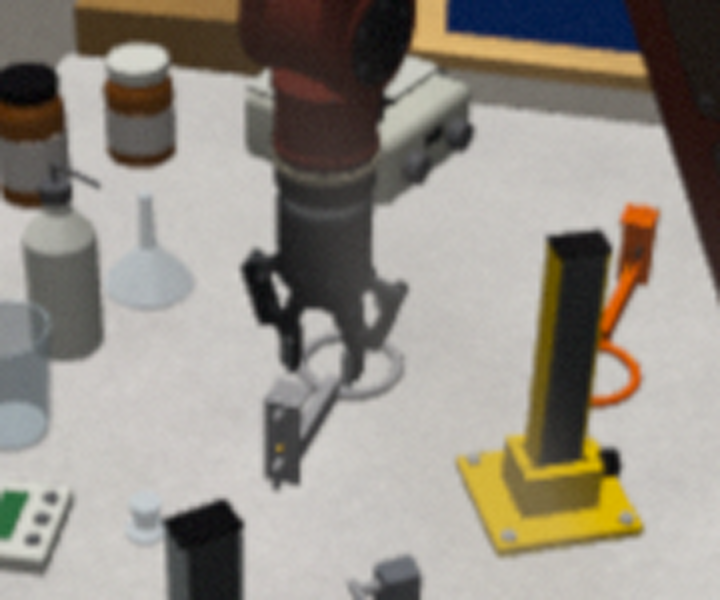

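```bash
python3 -m pendant '[{"grip":0,"x":0,"y":0,"z":0,"spin":0}]'
```

```text
t: 4.9
eef_pos: [525.0, -172.6, 53.0]
eef_rot: [-1.572, -0.002, -0.143]
wrist_force: [0.2, 0.4, 0.4]
finger_gap: 42.6
```

```bash
python3 -m pendant '[{"grip":0,"x":0.0013,"y":0.015,"z":0.0029,"spin":0},{"grip":0,"x":0,"y":0.015,"z":0,"spin":0},{"grip":0,"x":0,"y":0.010,"z":0,"spin":0},{"grip":0,"x":0,"y":0.006,"z":0,"spin":0},{"grip":0,"x":0,"y":0,"z":0,"spin":0},{"grip":0,"x":0,"y":0,"z":0,"spin":0}]'
```

```text
t: 5.65
eef_pos: [526.1, -169.0, 5.5]
eef_rot: [-1.571, -0.0, -0.142]
wrist_force: [0.6, -0.2, 0.6]
finger_gap: 42.7
```

```bash
python3 -m pendant '[{"grip":0,"x":0,"y":0.0025,"z":0,"spin":0},{"grip":-1,"x":0,"y":0,"z":0,"spin":0},{"grip":-1,"x":0,"y":0,"z":0,"spin":0},{"grip":-1,"x":0,"y":0,"z":0,"spin":0},{"grip":-1,"x":0,"y":0,"z":0,"spin":0},{"grip":-1,"x":0,"y":0,"z":0,"spin":0}]' 50
```

```text
t: 6.4
eef_pos: [526.0, -169.0, 3.0]
eef_rot: [-1.571, -0.0, -0.142]
wrist_force: [-1.2, -0.1, 4.7]
finger_gap: 11.0
```

```bash
python3 -m pendant '[{"grip":-1,"x":0,"y":-0.01,"z":0,"spin":0},{"grip":-1,"x":0,"y":-0.03,"z":0,"spin":0},{"grip":-1,"x":0,"y":-0.04,"z":0,"spin":0},{"grip":-1,"x":0,"y":-0.04,"z":0,"spin":0},{"grip":-1,"x":0,"y":-0.025,"z":0,"spin":0},{"grip":-1,"x":0,"y":0,"z":0,"spin":0},{"grip":-1,"x":0,"y":0,"z":0,"spin":0}]'
python3 - <<'E'
from h import *
p=viewer.snapshot('side');cv2.imwrite('pics/side3.png',cv2.resize(p['pixels'][90:240,180:360],None,fx=4,fy=4,interpolation=cv2.INTER_CUBIC))
for k in('bracket','tab','claw','grip'):
        for d in finder.landmark_of(p,k):print('lm',k,round(d['conf'],2),w(p,d['centre']).round(1))
E
```

```text
t: 7.28
eef_pos: [525.1, -168.5, 146.6]
eef_rot: [-1.57, 0.002, -0.142]
wrist_force: [-0.5, -0.1, -4.5]
finger_gap: 11.2
lm bracket 0.89 [532.5 -95.5 144.2]
lm bracket 0.82 [ 2.798e+02 -4.504e+02  1.000e-01]
lm tab 0.87 [ 535.6 -104.   224.1]
lm tab 0.54 [ 283.1 -436.5   84.6]
lm tab 0.49 [512.1 213.4 249.5]
lm claw 0.76 [ 281.2 -451.5   61. ]
lm claw 0.7 [536.5 -80.3 209. ]
lm grip 0.77 [ 294.2 -371.2   16.5]
lm grip 0.63 [ 524.8 -174.8  161.2]
lm grip 0.46 [533.2 -96.3 143.8]
```

View pics/side3.png

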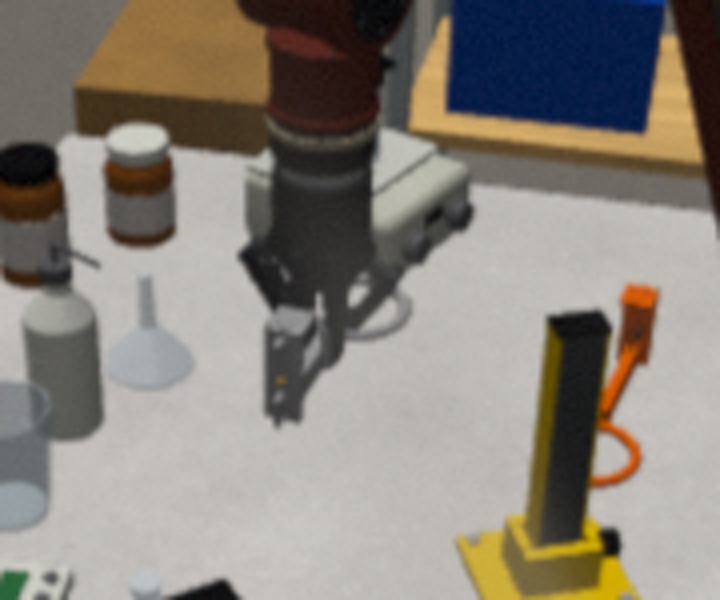

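```bash
python3 -m pendant '[{"grip":-1,"x":0,"y":-0.03,"z":0,"spin":-8},{"grip":-1,"x":0,"y":-0.032,"z":0,"spin":-8.8},{"grip":-1,"x":0,"y":-0.03,"z":0,"spin":-8.5},{"grip":-1,"x":0,"y":-0.03,"z":0,"spin":-8.5},{"grip":-1,"x":0,"y":-0.03,"z":0,"spin":-8.5},{"grip":-1,"x":0,"y":0,"z":0,"spin":-8.5}]'
python3 -m pendant '[{"grip":-1,"x":0.015,"y":0,"z":0.016,"spin":0},{"grip":-1,"x":0.03,"y":0,"z":0.031,"spin":0},{"grip":-1,"x":0.035,"y":0,"z":0.036,"spin":0},{"grip":-1,"x":0.035,"y":0,"z":0.036,"spin":0},{"grip":-1,"x":0.035,"y":0,"z":0.036,"spin":0},{"grip":-1,"x":0.035,"y":0,"z":0.036,"spin":0},{"grip":-1,"x":0.03,"y":0,"z":0.032,"spin":0},{"grip":-1,"x":0.022,"y":0,"z":0.023,"spin":0},{"grip":-1,"x":0.0115,"y":0,"z":0.0121,"spin":0},{"grip":-1,"x":0,"y":0,"z":0,"spin":0}]'
python3 -m pendant '[{"grip":-1,"x":0,"y":0,"z":0,"spin":0},{"grip":-1,"x":0,"y":0,"z":0,"spin":0}]'
python3 - <<'E'
from h import *
for n in('side','top'):
    p=viewer.snapshot(n);cv2.imwrite(f'pics/{n}4.png',p['pixels'])
E
```

```text
t: 8.28
eef_pos: [526.9, -169.3, 301.8]
eef_rot: [-1.574, -0.001, 0.75]
wrist_force: [-0.3, 0.2, -3.7]
finger_gap: 10.6
t: 9.52
eef_pos: [532.9, 190.3, 299.2]
eef_rot: [-1.57, 0.001, 0.746]
wrist_force: [-0.2, -1.1, -3.8]
finger_gap: 10.9
t: 9.78
eef_pos: [533.6, 188.4, 299.8]
eef_rot: [-1.571, 0.0, 0.744]
wrist_force: [-0.2, 0.2, -2.7]
finger_gap: 11.1
```

View pics/side4.png

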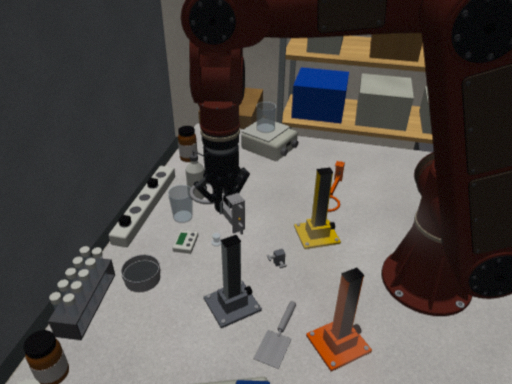

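View pics/top4.png

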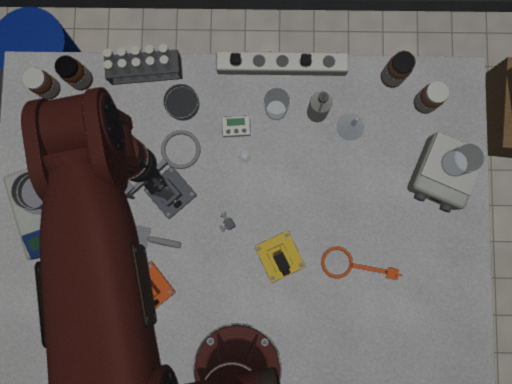

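```bash
python3 -m pendant '[{"grip":-1,"x":0,"y":0.01,"z":0,"spin":0},{"grip":-1,"x":0,"y":0.01,"z":0,"spin":0},{"grip":-1,"x":0,"y":0.01,"z":0,"spin":0},{"grip":-1,"x":0,"y":0.008,"z":0,"spin":0},{"grip":-1,"x":0,"y":0.006,"z":0,"spin":0},{"grip":-1,"x":0,"y":0.004,"z":0,"spin":0},{"grip":-1,"x":0,"y":0,"z":0,"spin":0},{"grip":-1,"x":0,"y":0,"z":0,"spin":0}]'
python3 - <<'E'
from h import *
p=viewer.snapshot('side');a=p['pixels'][140:290,150:330].copy()
im=cv2.resize(a,None,fx=4,fy=4,interpolation=cv2.INTER_CUBIC);cv2.imwrite('pics/side5.png',im)
E
```

```text
t: 10.88
eef_pos: [533.7, 189.4, 252.1]
eef_rot: [-1.571, -0.0, 0.745]
wrist_force: [-0.4, -0.4, -2.8]
finger_gap: 10.8
```

View pics/side5.png

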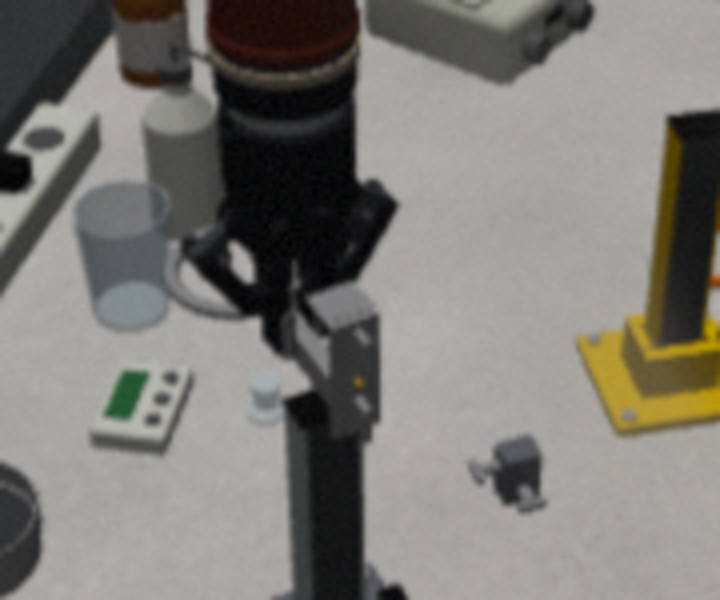

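```bash
python3 -m pendant '[{"grip":-1,"x":0,"y":0.002,"z":0,"spin":0},{"grip":-1,"x":0,"y":0.002,"z":0,"spin":0},{"grip":-1,"x":0,"y":0.001,"z":0,"spin":0},{"grip":-1,"x":0,"y":0,"z":0,"spin":0}]'
for i in 1 2 3; do python3 -m pendant '[{"grip":-1,"x":0,"y":0.001,"z":0,"spin":0},{"grip":-1,"x":0,"y":0.001,"z":0,"spin":0}]';done
```

```text
t: 11.42
eef_pos: [533.5, 189.3, 246.7]
eef_rot: [-1.571, 0.0, 0.745]
wrist_force: [-0.1, 0.4, -3.9]
finger_gap: 11.0
t: 11.68
eef_pos: [533.6, 189.3, 244.8]
eef_rot: [-1.571, -0.0, 0.745]
wrist_force: [-0.5, 0.1, -2.7]
finger_gap: 10.9
t: 11.92
eef_pos: [533.5, 189.3, 242.7]
eef_rot: [-1.571, 0.0, 0.745]
wrist_force: [0.8, 0.1, -3.0]
finger_gap: 11.2
t: 12.18
eef_pos: [533.5, 189.3, 240.8]
eef_rot: [-1.571, -0.0, 0.745]
wrist_force: [-0.5, 0.6, -2.7]
finger_gap: 11.0
```

```bash
python3 -m pendant '[{"grip":-1,"x":0,"y":0.001,"z":0,"spin":0}]'
python3 -m pendant '[{"grip":-1,"x":0,"y":0.001,"z":0,"spin":0}]'
python3 -m pendant '[{"grip":-1,"x":0,"y":0.001,"z":0,"spin":0}]'
```

```text
t: 12.3
eef_pos: [533.5, 189.3, 239.8]
eef_rot: [-1.571, -0.0, 0.745]
wrist_force: [0.4, -0.2, -2.7]
finger_gap: 11.0
t: 12.42
eef_pos: [533.6, 189.3, 238.9]
eef_rot: [-1.571, -0.0, 0.745]
wrist_force: [-1.1, -0.5, 3.4]
finger_gap: 11.1
t: 12.55
eef_pos: [533.8, 189.4, 238.7]
eef_rot: [-1.571, -0.001, 0.745]
wrist_force: [-2.4, -1.1, 10.7]
finger_gap: 10.9
```

```bash
python3 -m pendant '[{"grip":-1,"x":0,"y":0.001,"z":0,"spin":0}]'
```

```text
t: 12.68
eef_pos: [534.1, 189.4, 238.6]
eef_rot: [-1.572, -0.002, 0.745]
wrist_force: [-4.6, -1.9, 16.2]
finger_gap: 11.2
```

```bash
python3 -m pendant '[{"grip":-1,"x":0,"y":0.001,"z":0,"spin":0}]'
```

```text
t: 12.8
eef_pos: [534.3, 189.3, 238.1]
eef_rot: [-1.573, -0.003, 0.745]
wrist_force: [-4.1, -2.9, 18.9]
finger_gap: 10.7
```

```bash
python3 -m pendant '[{"grip":-1,"x":0,"y":-0.007,"z":0,"spin":0},{"grip":-1,"x":0,"y":-0.01,"z":0,"spin":0},{"grip":-1,"x":0,"y":0,"z":-0.015,"spin":0},{"grip":-1,"x":0,"y":0,"z":-0.03,"spin":0},{"grip":-1,"x":0,"y":0,"z":-0.03,"spin":0},{"grip":-1,"x":0,"y":0,"z":-0.02,"spin":0},{"grip":-1,"x":0,"y":0,"z":-0.0075,"spin":0},{"grip":-1,"x":0,"y":0,"z":0,"spin":0},{"grip":-1,"x":0,"y":0,"z":0,"spin":0}]'
```

```text
t: 13.92
eef_pos: [602.5, 114.6, 252.9]
eef_rot: [-1.57, 0.0, 0.746]
wrist_force: [-0.5, 0.4, -3.6]
finger_gap: 11.0
```

Now down 118.9 to the entry height (TCP about 134), with the claws still clear of the face.

```bash
python3 -m pendant '[{"grip":-1,"x":0,"y":0.015,"z":0,"spin":0},{"grip":-1,"x":0,"y":0.03,"z":0,"spin":0},{"grip":-1,"x":0,"y":0.03,"z":0,"spin":0},{"grip":-1,"x":0,"y":0.03,"z":0,"spin":0},{"grip":-1,"x":0,"y":0.0135,"z":0,"spin":0},{"grip":-1,"x":0,"y":0,"z":0,"spin":0},{"grip":-1,"x":0,"y":0,"z":0,"spin":0},{"grip":-1,"x":0,"y":0,"z":0,"spin":0}]'
python3 - <<'E'
from h import *
s=status.observe();print(s['eef_pos'],s['eef_rot'])
for n in('side','top'):
    p=viewer.snapshot(n);cv2.imwrite(f'pics/{n}6f.png',p['pixels'])
    x,y=(170,190) if n=='side' else (110,120)
    cv2.imwrite(f'pics/{n}6.png',cv2.convertScaleAbs(cv2.resize(p['pixels'][y:y+140,x:x+140],None,fx=4.2,fy=4.2,interpolation=cv2.INTER_CUBIC),alpha=1.5))
E
```

```text
t: 14.92
eef_pos: [603.8, 114.1, 135.5]
eef_rot: [-1.572, -0.002, 0.745]
wrist_force: [0.2, 1.0, -3.0]
finger_gap: 11.2
[603.77707419 114.06537372 135.46322123] [-1.57201232e+00 -1.54829818e-03  7.45098012e-01]
```

View pics/side6.png

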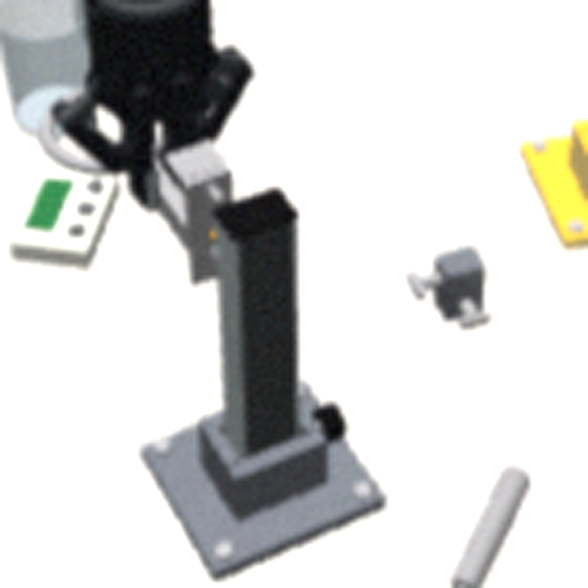

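View pics/top6.png

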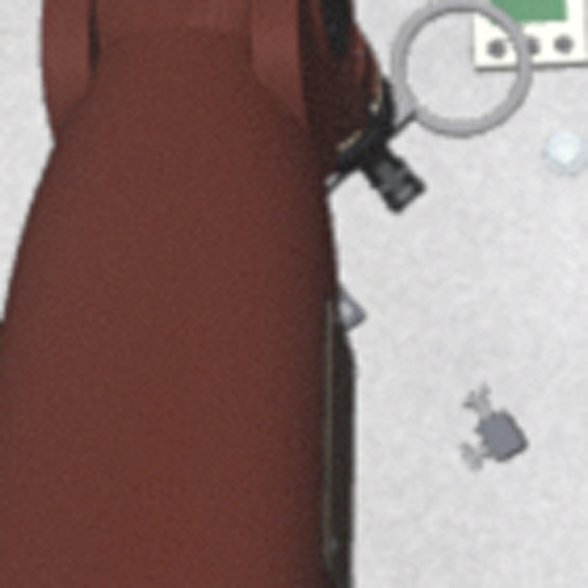

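```bash
python3 - <<'E'
from h import *
a=cv2.imread('pics/side6f.png')
cv2.imwrite('pics/z.png',cv2.convertScaleAbs(cv2.resize(a[220:265,200:250],None,fx=12,fy=12,interpolation=cv2.INTER_CUBIC),alpha=1.6,beta=10))
E
```

```text
(no output)
```

View pics/z.png

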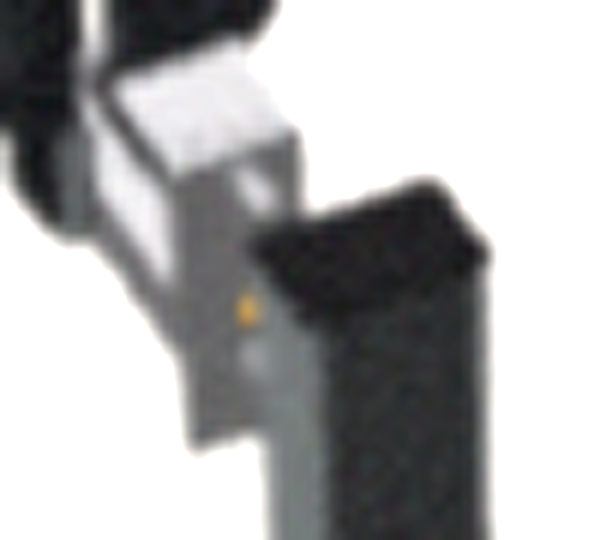

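```bash
python3 - <<'E'
from h import *
p=viewer.snapshot('side')
g=lambda u,v:((u+.5)/12-.5+200,(v+.5)/12-.5+220)
tcp=np.array(status.observe()['eef_pos']);print(tcp)
zb=tcp[2]-3+82
t=[onz(p,g(*q),zb)[:2] for q in((110,85),(240,42),(298,135),(172,180))]
c=[onz(p,g(*q),236)[:2] for q in((253,242),(430,180),(488,252),(305,318))]
print(np.round(t,1).tolist(),np.round(c,1).tolist())
ang=lambda a:np.degrees(np.arctan2(a[1],a[0]))
print('tab len',np.linalg.norm(t[3]-t[0]),np.linalg.norm(t[2]-t[1]),'w',np.linalg.norm(t[2]-t[3]),np.linalg.norm(t[1]-t[0]))
print('cap',np.linalg.norm(c[1]-c[0]),np.linalg.norm(c[2]-c[3]),np.linalg.norm(c[3]-c[0]),np.linalg.norm(c[2]-c[1]))
print('tab yaw',ang(t[3]-t[0]),ang(t[2]-t[1]),ang(t[3]-t[2])+90,ang(t[0]-t[1])+90)
print('cap yaw',ang(c[3]-c[0]),ang(c[2]-c[1]),ang(c[0]-c[1])+90,ang(c[3]-c[2])+90)
xu=np.array([np.cos(np.radians(132.65)),np.sin(np.radians(132.65))]);yu=np.array([-xu[1],xu[0]])
m=np.mean(t,0);k=np.mean(c,0);print('tab ctr',m,'cap ctr',k,'rel x,y',(m-k)@xu,(m-k)@yu, 'expected x', )
# model: tab ctr at bracket x -16; FK
B=tcp[:2]+64*xu; print('FK tab',B)
E
```

```text
[603.3759184  113.97830104 134.92202241]
[[581.2, 158.4], [558.8, 138.6], [538.5, 164.1], [559.7, 183.7]] [[530.6, 220.4], [501.6, 194.6], [485.1, 212.1], [514.6, 238.7]]
tab len 33.14905756826072 32.580740154280335 w 28.831651048931043 29.94129888908454
cap 38.84680730464327 39.75736602622807 24.246751432369027 24.127868350027416
tab yaw 130.43285657765762 128.44914053844903 132.7642368618908 131.55238759565293
cap yaw 131.13552577125247 133.294422288819 131.76511050278157 131.94671352462512
tab ctr [559.5626545  161.18480593] cap ctr [507.96196146 216.46510869] rel x,y -75.61940342348731 -0.49922111721338275 expected x
FK tab [560.01476142 161.0506928 ]
```

```bash
python3 -m pendant '[{"grip":-1,"x":-0.0003,"y":0,"z":0.008,"spin":0},{"grip":-1,"x":0,"y":0,"z":0.009,"spin":0},{"grip":-1,"x":0,"y":0,"z":0.006,"spin":0},{"grip":-1,"x":0,"y":0,"z":0.003,"spin":0},{"grip":-1,"x":0,"y":0,"z":0,"spin":0},{"grip":-1,"x":0,"y":0,"z":0,"spin":0}]'
```

```text
t: 15.82
eef_pos: [585.3, 132.8, 134.3]
eef_rot: [-1.571, -0.0, 0.745]
wrist_force: [-0.7, -0.1, -3.6]
finger_gap: 10.9
```

```bash
python3 -m pendant '[{"grip":-1,"x":0,"y":0,"z":0.002,"spin":0},{"grip":-1,"x":0,"y":0,"z":0.002,"spin":0},{"grip":-1,"x":0,"y":0,"z":0.002,"spin":0},{"grip":-1,"x":0,"y":0,"z":0.001,"spin":0},{"grip":-1,"x":0,"y":0,"z":0,"spin":0}]'
for i in 1 ; do python3 -m pendant '[{"grip":-1,"x":0,"y":0,"z":0.001,"spin":0}]';done
```

```text
t: 16.45
eef_pos: [580.4, 138.1, 134.3]
eef_rot: [-1.571, -0.0, 0.745]
wrist_force: [-0.4, 0.1, -3.0]
finger_gap: 11.3
t: 16.58
eef_pos: [579.8, 138.7, 134.3]
eef_rot: [-1.571, -0.0, 0.745]
wrist_force: [0.0, 0.5, -3.9]
finger_gap: 10.9
```

```bash
python3 -m pendant '[{"grip":-1,"x":0,"y":0,"z":0.001,"spin":0}]'
```

```text
t: 16.7
eef_pos: [579.1, 139.5, 134.3]
eef_rot: [-1.571, -0.0, 0.745]
wrist_force: [-0.5, -0.1, -4.0]
finger_gap: 10.9
```

```bash
python3 -m pendant '[{"grip":-1,"x":0,"y":0,"z":0.001,"spin":0}]'
```

```text
t: 16.82
eef_pos: [578.3, 140.3, 134.3]
eef_rot: [-1.571, 0.0, 0.745]
wrist_force: [-0.8, 0.2, -2.8]
finger_gap: 10.7
```

```bash
python3 -m pendant '[{"grip":-1,"x":0,"y":0,"z":0.001,"spin":0}]'
```

```text
t: 16.95
eef_pos: [577.7, 141.0, 134.3]
eef_rot: [-1.571, -0.0, 0.745]
wrist_force: [0.3, -0.6, -4.6]
finger_gap: 10.9
```

```bash
python3 -m pendant '[{"grip":-1,"x":0,"y":0,"z":0.001,"spin":0}]'
```

```text
t: 17.08
eef_pos: [577.0, 141.8, 134.3]
eef_rot: [-1.571, -0.0, 0.745]
wrist_force: [0.0, 0.1, -3.2]
finger_gap: 10.6
```

```bash
python3 -m pendant '[{"grip":-1,"x":0,"y":0,"z":0.001,"spin":0}]'
```

```text
t: 17.2
eef_pos: [576.3, 142.5, 134.3]
eef_rot: [-1.571, -0.0, 0.745]
wrist_force: [-0.7, -0.1, -3.7]
finger_gap: 10.7
```

```bash
python3 -m pendant '[{"grip":-1,"x":0,"y":0,"z":0.001,"spin":0}]'
```

```text
t: 17.32
eef_pos: [575.6, 143.2, 134.3]
eef_rot: [-1.571, -0.0, 0.745]
wrist_force: [0.3, 0.5, -3.9]
finger_gap: 11.1
```

```bash
python3 -m pendant '[{"grip":-1,"x":0,"y":0,"z":0.001,"spin":0}]'
```

```text
t: 17.45
eef_pos: [575.2, 143.7, 134.4]
eef_rot: [-1.571, -0.0, 0.745]
wrist_force: [1.7, -2.4, -4.4]
finger_gap: 11.0
```

```bash
python3 -m pendant '[{"grip":-1,"x":0,"y":0,"z":0.001,"spin":0}]'
```

```text
t: 17.58
eef_pos: [574.8, 144.3, 134.4]
eef_rot: [-1.572, -0.0, 0.745]
wrist_force: [2.3, -3.0, -3.7]
finger_gap: 11.2
```

```bash
python3 -m pendant '[{"grip":-1,"x":0,"y":0,"z":0.001,"spin":0}]'
```

```text
t: 17.7
eef_pos: [574.0, 145.1, 134.4]
eef_rot: [-1.572, -0.0, 0.745]
wrist_force: [2.5, -3.8, -4.8]
finger_gap: 11.3
```

```bash
python3 -m pendant '[{"grip":-1,"x":0,"y":0,"z":0.001,"spin":0}]'
```

```text
t: 17.82
eef_pos: [573.2, 145.9, 134.4]
eef_rot: [-1.571, -0.0, 0.745]
wrist_force: [2.7, -2.8, -5.2]
finger_gap: 10.8
```

```bash
python3 -m pendant '[{"grip":-1,"x":0,"y":0,"z":0.001,"spin":0}]'
```

```text
t: 17.95
eef_pos: [572.6, 146.6, 134.4]
eef_rot: [-1.572, -0.0, 0.745]
wrist_force: [5.6, -6.4, -3.4]
finger_gap: 11.1
```

```bash
python3 -m pendant '[{"grip":-1,"x":0,"y":0,"z":0.001,"spin":0}]'
```

```text
t: 18.08
eef_pos: [572.5, 146.7, 134.6]
eef_rot: [-1.573, -0.0, 0.744]
wrist_force: [7.2, -8.5, -4.7]
finger_gap: 11.0
```

```bash
python3 -m pendant '[{"grip":-1,"x":0,"y":0,"z":-0.0012,"spin":0},{"grip":-1,"x":0,"y":0.001,"z":0,"spin":0},{"grip":-1,"x":0,"y":0.001,"z":0,"spin":0},{"grip":-1,"x":0,"y":0.001,"z":0,"spin":0}]'
```

```text
t: 18.58
eef_pos: [573.0, 146.7, 131.7]
eef_rot: [-1.572, -0.001, 0.745]
wrist_force: [3.2, -4.6, -0.1]
finger_gap: 10.9
```

```bash
python3 -m pendant '[{"grip":-1,"x":0,"y":0.001,"z":0,"spin":0},{"grip":-1,"x":0,"y":0.001,"z":0,"spin":0},{"grip":-1,"x":0,"y":0.001,"z":0,"spin":0}]'
```

```text
t: 18.95
eef_pos: [573.1, 146.7, 128.8]
eef_rot: [-1.572, -0.001, 0.745]
wrist_force: [3.2, -4.5, -1.0]
finger_gap: 10.9
```

```bash
python3 -m pendant '[{"grip":-1,"x":0,"y":0.001,"z":0,"spin":0},{"grip":-1,"x":0,"y":0.001,"z":0,"spin":0},{"grip":-1,"x":0,"y":0.001,"z":0,"spin":0}]'
```

```text
t: 19.32
eef_pos: [573.1, 146.8, 125.8]
eef_rot: [-1.572, -0.001, 0.745]
wrist_force: [4.2, -3.8, -0.2]
finger_gap: 10.9
```

```bash
python3 -m pendant '[{"grip":-1,"x":0,"y":0.001,"z":0,"spin":0},{"grip":-1,"x":0,"y":0.001,"z":0,"spin":0}]'
```

```text
t: 19.58
eef_pos: [573.0, 146.8, 123.8]
eef_rot: [-1.572, -0.001, 0.745]
wrist_force: [2.5, -4.6, -2.2]
finger_gap: 10.7
```

```bash
python3 -m pendant '[{"grip":-1,"x":0,"y":0.001,"z":0,"spin":0}]'
```

```text
t: 19.7
eef_pos: [572.8, 146.7, 122.5]
eef_rot: [-1.571, -0.001, 0.745]
wrist_force: [4.2, -3.1, -2.6]
finger_gap: 10.6
```

```bash
python3 -m pendant '[{"grip":-1,"x":0,"y":0.001,"z":0,"spin":0}]'
```

```text
t: 19.82
eef_pos: [572.8, 146.7, 121.4]
eef_rot: [-1.571, -0.001, 0.745]
wrist_force: [3.1, -3.2, -2.5]
finger_gap: 10.7
```

```bash
python3 -m pendant '[{"grip":-1,"x":0,"y":0.0008,"z":0,"spin":0}]'
```

```text
t: 19.95
eef_pos: [572.8, 146.7, 120.6]
eef_rot: [-1.571, -0.0, 0.745]
wrist_force: [3.4, -3.9, -1.3]
finger_gap: 11.2
```

```bash
python3 -m pendant '[{"grip":-1,"x":0,"y":0.0008,"z":0,"spin":0}]'
```

```text
t: 20.08
eef_pos: [572.8, 146.6, 120.0]
eef_rot: [-1.571, -0.001, 0.745]
wrist_force: [3.4, -3.5, -0.2]
finger_gap: 11.0
```

```bash
python3 -m pendant '[{"grip":-1,"x":0,"y":0.0008,"z":0,"spin":0}]'
```

```text
t: 20.2
eef_pos: [572.8, 146.7, 119.2]
eef_rot: [-1.571, -0.001, 0.745]
wrist_force: [3.3, -3.6, -2.0]
finger_gap: 10.6
```

```bash
python3 -m pendant '[{"grip":-1,"x":0,"y":0.0008,"z":0,"spin":0}]'
```

```text
t: 20.32
eef_pos: [572.9, 146.6, 118.4]
eef_rot: [-1.571, -0.001, 0.745]
wrist_force: [4.0, -4.2, -1.0]
finger_gap: 10.9
```

```bash
python3 -m pendant '[{"grip":-1,"x":0,"y":0.0005,"z":0,"spin":0}]'
```

```text
t: 20.45
eef_pos: [572.9, 146.7, 118.0]
eef_rot: [-1.571, -0.001, 0.745]
wrist_force: [2.7, -3.8, 1.3]
finger_gap: 11.1
```

```bash
python3 -m pendant '[{"grip":-1,"x":0,"y":0.0005,"z":0,"spin":0}]'
```

```text
t: 20.58
eef_pos: [573.0, 146.7, 117.7]
eef_rot: [-1.572, -0.001, 0.745]
wrist_force: [3.2, -4.0, 4.1]
finger_gap: 11.0
```

```bash
python3 -m pendant '[{"grip":0,"x":0,"y":0,"z":0,"spin":0},{"grip":0,"x":0,"y":0,"z":0,"spin":0},{"grip":0,"x":0,"y":0,"z":0,"spin":0},{"grip":0,"x":0,"y":0,"z":0,"spin":0}]'
python3 - <<'E'
from h import *
p=viewer.snapshot('side')
cv2.imwrite('pics/side7.png',cv2.convertScaleAbs(cv2.resize(p['pixels'][190:290,180:280],None,fx=6,fy=6,interpolation=cv2.INTER_CUBIC),alpha=1.5))
E
```

```text
t: 21.08
eef_pos: [572.3, 146.9, 117.0]
eef_rot: [-1.57, 0.0, 0.745]
wrist_force: [0.0, 0.4, 0.6]
finger_gap: 42.3
```

View pics/side7.png

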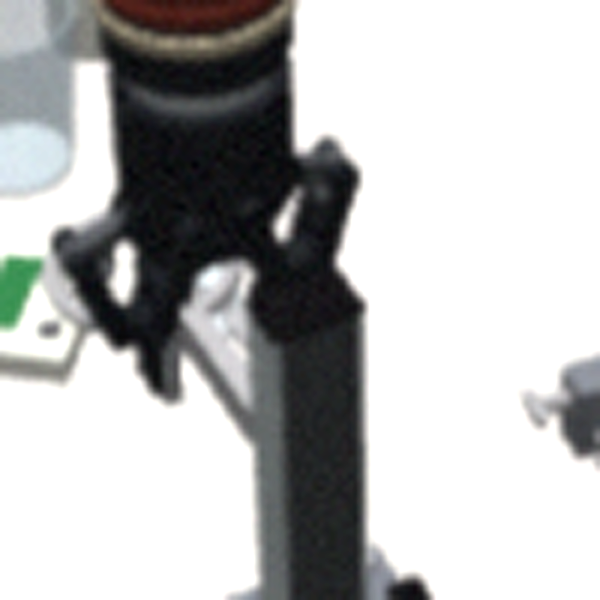

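```bash
python3 -m pendant '[{"grip":0,"x":0,"y":-0.01,"z":0,"spin":0},{"grip":0,"x":0,"y":-0.03,"z":0,"spin":0},{"grip":0,"x":0,"y":-0.04,"z":0,"spin":0},{"grip":-1,"x":0,"y":-0.04,"z":0,"spin":0},{"grip":-1,"x":0,"y":-0.013,"z":0.01,"spin":0},{"grip":-1,"x":0,"y":0,"z":0.025,"spin":0},{"grip":-1,"x":0,"y":0,"z":0.02,"spin":0},{"grip":-1,"x":0,"y":0,"z":0.008,"spin":0},{"grip":-1,"x":0,"y":0,"z":0,"spin":0},{"grip":-1,"x":0,"y":0,"z":0,"spin":0}]'
python3 - <<'E'
from h import *
p=viewer.snapshot('side')
cv2.imwrite('pics/side8.png',cv2.convertScaleAbs(cv2.resize(p['pixels'][170:290,180:300],None,fx=5,fy=5,interpolation=cv2.INTER_CUBIC),alpha=1.5))
E
```

```text
t: 22.38
eef_pos: [529.8, 192.8, 249.8]
eef_rot: [-1.571, 0.0, 0.745]
wrist_force: [-0.2, -0.5, -0.2]
finger_gap: 0.0
```

View pics/side8.png

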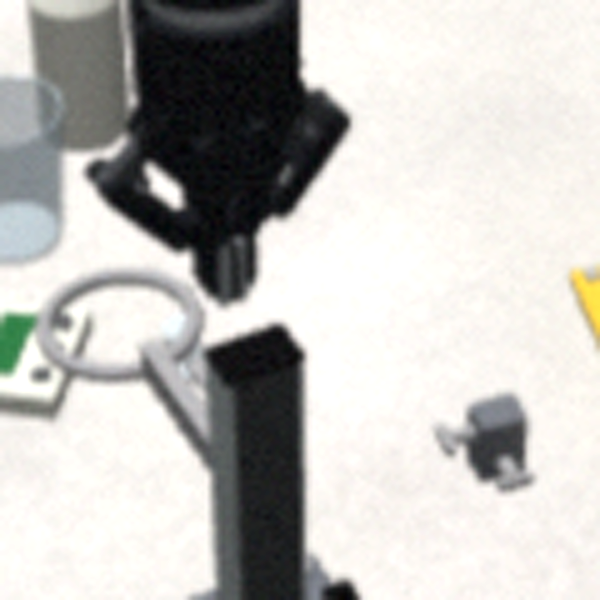

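```bash
python3 -m pendant '[{"grip":-1,"x":0,"y":0.01,"z":-0.0015,"spin":0},{"grip":-1,"x":0,"y":0.016,"z":0,"spin":0},{"grip":-1,"x":0,"y":0.012,"z":0,"spin":0},{"grip":-1,"x":0,"y":0.006,"z":0,"spin":0},{"grip":-1,"x":0,"y":0.002,"z":0,"spin":0},{"grip":-1,"x":0,"y":0,"z":0,"spin":0},{"grip":-1,"x":0,"y":0,"z":0,"spin":0}]'
```

```text
t: 23.3
eef_pos: [531.0, 192.0, 204.5]
eef_rot: [-1.571, -0.001, 0.745]
wrist_force: [0.1, 0.4, -0.3]
finger_gap: -0.3
```

```bash
python3 -m pendant '[{"grip":-1,"x":0,"y":0.001,"z":0,"spin":0},{"grip":-1,"x":0,"y":0.001,"z":0,"spin":0}]'
```

```text
t: 23.55
eef_pos: [530.8, 191.9, 202.2]
eef_rot: [-1.571, -0.0, 0.745]
wrist_force: [-0.6, -0.3, 0.7]
finger_gap: -0.0
```

```bash
python3 -m pendant '[{"grip":-1,"x":0,"y":0.001,"z":0,"spin":0},{"grip":-1,"x":0,"y":0.001,"z":0,"spin":0}]'
```

```text
t: 23.8
eef_pos: [530.7, 191.9, 200.0]
eef_rot: [-1.571, 0.0, 0.745]
wrist_force: [0.4, -0.5, 0.3]
finger_gap: 0.0
```

```bash
python3 -m pendant '[{"grip":-1,"x":0,"y":0.001,"z":0,"spin":0}]'
```

```text
t: 23.92
eef_pos: [530.7, 191.9, 199.0]
eef_rot: [-1.571, 0.0, 0.745]
wrist_force: [0.1, 0.4, -0.1]
finger_gap: -0.4
```

```bash
python3 -m pendant '[{"grip":-1,"x":0,"y":0.001,"z":0,"spin":0}]'
```

```text
t: 24.05
eef_pos: [530.9, 191.9, 198.3]
eef_rot: [-1.571, -0.0, 0.745]
wrist_force: [-1.4, -1.0, 7.7]
finger_gap: -0.1
```

```bash
python3 -m pendant '[{"grip":-1,"x":0,"y":0.0007,"z":0,"spin":0}]'
```

```text
t: 24.18
eef_pos: [531.1, 191.9, 198.2]
eef_rot: [-1.571, -0.001, 0.745]
wrist_force: [-2.7, -1.7, 11.6]
finger_gap: 0.1
```

```bash
python3 -m pendant '[{"grip":-1,"x":0,"y":0.0007,"z":0,"spin":0}]'
```

```text
t: 24.3
eef_pos: [531.3, 192.0, 198.2]
eef_rot: [-1.572, -0.002, 0.745]
wrist_force: [-3.8, -1.8, 16.9]
finger_gap: -0.0
```

```bash
python3 -m pendant '[{"grip":-1,"x":0,"y":0.0005,"z":0,"spin":0}]'
```

```text
t: 24.42
eef_pos: [531.4, 192.0, 198.1]
eef_rot: [-1.572, -0.002, 0.745]
wrist_force: [-4.5, -1.5, 18.8]
finger_gap: -0.3
```

```bash
python3 -m pendant '[{"grip":-1,"x":0,"y":-0.006,"z":0,"spin":0},{"grip":-1,"x":0,"y":-0.02,"z":0,"spin":0},{"grip":-1,"x":0,"y":-0.03,"z":0,"spin":0},{"grip":-1,"x":0,"y":0,"z":0.015,"spin":0},{"grip":-1,"x":0,"y":0,"z":0.014,"spin":0},{"grip":-1,"x":0,"y":0,"z":0,"spin":0},{"grip":-1,"x":0,"y":0.008,"z":0,"spin":0},{"grip":-1,"x":0,"y":0.004,"z":0,"spin":0},{"grip":-1,"x":0,"y":0,"z":0,"spin":0}]'
```

```text
t: 25.55
eef_pos: [510.9, 212.9, 239.5]
eef_rot: [-1.57, 0.001, 0.745]
wrist_force: [-0.4, 0.6, -0.3]
finger_gap: 0.1
```

```bash
python3 -m pendant '[{"grip":-1,"x":0,"y":0.001,"z":0,"spin":0}]'
```

```text
t: 25.68
eef_pos: [511.2, 213.1, 239.2]
eef_rot: [-1.571, -0.0, 0.745]
wrist_force: [-0.4, 0.4, 0.4]
finger_gap: 0.0
```

```bash
python3 -m pendant '[{"grip":-1,"x":0,"y":0.001,"z":0,"spin":0}]'
```

```text
t: 25.8
eef_pos: [511.2, 213.2, 238.3]
eef_rot: [-1.571, -0.0, 0.745]
wrist_force: [-0.1, 0.1, 0.2]
finger_gap: 0.0
```

```bash
python3 -m pendant '[{"grip":-1,"x":0,"y":0.001,"z":0,"spin":0}]'
```

```text
t: 25.92
eef_pos: [511.1, 213.2, 237.2]
eef_rot: [-1.571, -0.0, 0.745]
wrist_force: [0.1, 0.2, -0.3]
finger_gap: -0.1
```

```bash
python3 -m pendant '[{"grip":-1,"x":0,"y":0.001,"z":0,"spin":0}]'
```

```text
t: 26.05
eef_pos: [511.1, 213.2, 236.2]
eef_rot: [-1.571, -0.0, 0.745]
wrist_force: [0.4, 0.3, 0.7]
finger_gap: -0.2
```

```bash
python3 -m pendant '[{"grip":-1,"x":0,"y":0.0006,"z":0,"spin":0}]'
```

```text
t: 26.18
eef_pos: [511.2, 213.3, 236.0]
eef_rot: [-1.571, -0.001, 0.745]
wrist_force: [-1.7, -0.4, 6.3]
finger_gap: -0.3
```

```bash
python3 -m pendant '[{"grip":-1,"x":0,"y":0.0006,"z":0,"spin":0}]'
```

```text
t: 26.3
eef_pos: [511.3, 213.3, 236.0]
eef_rot: [-1.571, -0.001, 0.745]
wrist_force: [-2.2, -0.9, 12.3]
finger_gap: 0.2
```

```bash
python3 -m pendant '[{"grip":-1,"x":0,"y":-0.01,"z":0,"spin":0},{"grip":-1,"x":0,"y":-0.01,"z":-0.01,"spin":0},{"grip":0,"x":0,"y":0,"z":-0.03,"spin":0},{"grip":0,"x":0,"y":0,"z":-0.03,"spin":0},{"grip":0,"x":0,"y":0,"z":-0.0205,"spin":0},{"grip":0,"x":0,"y":0,"z":0,"spin":0},{"grip":0,"x":0,"y":0,"z":0,"spin":0}]'
python3 - <<'E'
from h import *
p=viewer.snapshot('side')
cv2.imwrite('pics/side9.png',cv2.convertScaleAbs(cv2.resize(p['pixels'][170:290,180:300],None,fx=5,fy=5,interpolation=cv2.INTER_CUBIC),alpha=1.5))
E
```

```text
t: 27.18
eef_pos: [572.1, 147.0, 255.0]
eef_rot: [-1.57, 0.0, 0.745]
wrist_force: [0.1, -0.1, 0.2]
finger_gap: 42.6
```

View pics/side9.png

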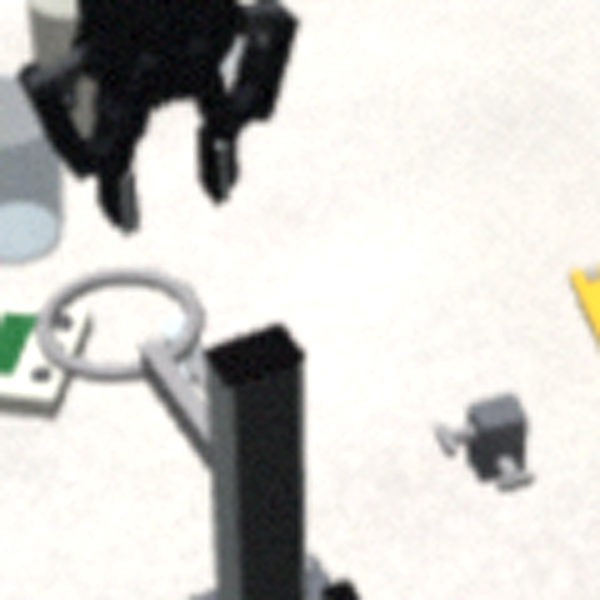

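```bash
python3 -m pendant '[{"grip":0,"x":0,"y":0.015,"z":0,"spin":0},{"grip":0,"x":0,"y":0.04,"z":0,"spin":0},{"grip":0,"x":0,"y":0.04,"z":0,"spin":0},{"grip":0,"x":0,"y":0.03,"z":0,"spin":0},{"grip":0,"x":0,"y":0.012,"z":0,"spin":0},{"grip":0,"x":0,"y":0,"z":0,"spin":0},{"grip":0,"x":0,"y":0,"z":0,"spin":0}]'
python3 -m pendant '[{"grip":-1,"x":0,"y":0,"z":0,"spin":0},{"grip":-1,"x":0,"y":0,"z":0,"spin":0},{"grip":-1,"x":0,"y":0,"z":0,"spin":0},{"grip":-1,"x":0,"y":0,"z":0,"spin":0},{"grip":-1,"x":0,"y":0,"z":0,"spin":0}]' 30
```

```text
t: 28.1
eef_pos: [573.2, 146.9, 119.2]
eef_rot: [-1.572, -0.002, 0.745]
wrist_force: [0.5, 0.1, 0.9]
finger_gap: 42.7
t: 28.72
eef_pos: [572.9, 146.7, 118.7]
eef_rot: [-1.572, -0.001, 0.745]
wrist_force: [-1.4, -0.9, 6.9]
finger_gap: 10.7
```

```bash
python3 -m pendant '[{"grip":-1,"x":0,"y":-0.001,"z":0,"spin":0}]'
```

```text
t: 28.85
eef_pos: [572.7, 146.6, 119.1]
eef_rot: [-1.571, -0.0, 0.745]
wrist_force: [1.4, -0.3, -3.1]
finger_gap: 11.4
```

```bash
python3 -m pendant '[{"grip":-1,"x":0,"y":-0.001,"z":0,"spin":0}]'
```

```text
t: 28.98
eef_pos: [572.4, 146.5, 119.6]
eef_rot: [-1.571, 0.0, 0.745]
wrist_force: [1.7, -0.3, -5.8]
finger_gap: 11.6
```

```bash
python3 -m pendant '[{"grip":-1,"x":0,"y":-0.001,"z":0,"spin":0}]'
```

```text
t: 29.1
eef_pos: [572.3, 146.4, 120.5]
eef_rot: [-1.571, 0.001, 0.745]
wrist_force: [1.3, -2.1, -4.4]
finger_gap: 11.1
```

```bash
python3 -m pendant '[{"grip":-1,"x":0,"y":-0.001,"z":0,"spin":0}]'
```

```text
t: 29.22
eef_pos: [572.3, 146.4, 121.7]
eef_rot: [-1.571, 0.001, 0.745]
wrist_force: [2.5, -2.6, -6.1]
finger_gap: 10.9
```

```bash
python3 -m pendant '[{"grip":-1,"x":0,"y":-0.001,"z":0,"spin":0}]'
```

```text
t: 29.35
eef_pos: [572.2, 146.5, 122.7]
eef_rot: [-1.571, 0.001, 0.745]
wrist_force: [0.7, -2.8, -8.6]
finger_gap: 11.3
```

```bash
python3 -m pendant '[{"grip":-1,"x":0,"y":0,"z":0,"spin":0}]'; python3 - <<'E'
from h import *
p=viewer.snapshot('side')
cv2.imwrite('pics/side10.png',cv2.convertScaleAbs(cv2.resize(p['pixels'][170:290,180:300],None,fx=5,fy=5,interpolation=cv2.INTER_CUBIC),alpha=1.5))
E
```

```text
t: 29.48
eef_pos: [572.2, 146.5, 122.8]
eef_rot: [-1.571, 0.001, 0.745]
wrist_force: [2.3, -1.9, -7.1]
finger_gap: 11.0
```

View pics/side10.png

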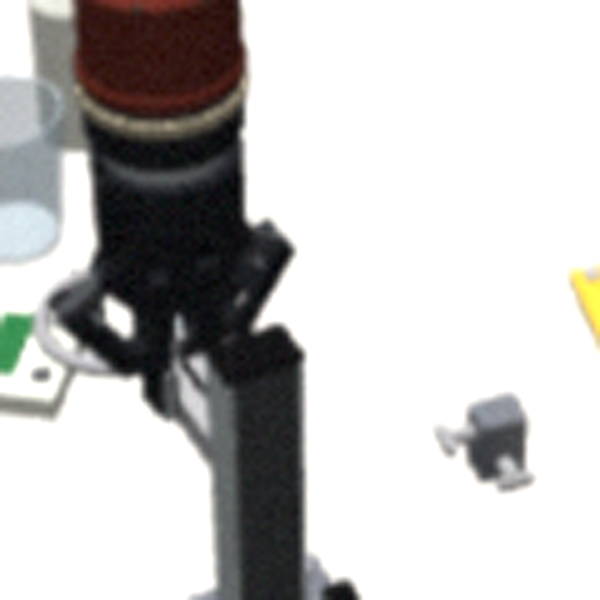

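```bash
python3 -m pendant '[{"grip":-1,"x":0,"y":-0.001,"z":0,"spin":0}]' 50
```

```text
t: 29.65
eef_pos: [572.1, 146.6, 123.7]
eef_rot: [-1.571, 0.001, 0.745]
wrist_force: [2.9, -2.6, -11.0]
finger_gap: 10.6
```

```bash
python3 -m pendant '[{"grip":-1,"x":0,"y":-0.001,"z":0,"spin":0}]'
```

```text
t: 29.78
eef_pos: [572.2, 146.6, 124.7]
eef_rot: [-1.571, 0.001, 0.745]
wrist_force: [1.9, -2.6, -11.4]
finger_gap: 10.9
```

```bash
python3 - <<'E'
from h import *
p=viewer.snapshot('side');cv2.imwrite('pics/side11f.png',p['pixels'])
f=lambda im:cv2.convertScaleAbs(cv2.resize(im,None,fx=5,fy=5,interpolation=cv2.INTER_CUBIC),alpha=1.5)
a=f(p['pixels'][215:285,180:260]);b=cv2.imread('pics/side9.png')[225:575,0:400]
cv2.imwrite('pics/cmp.png',np.hstack([b,a]))
E
```

```text
(no output)
```

View pics/cmp.png

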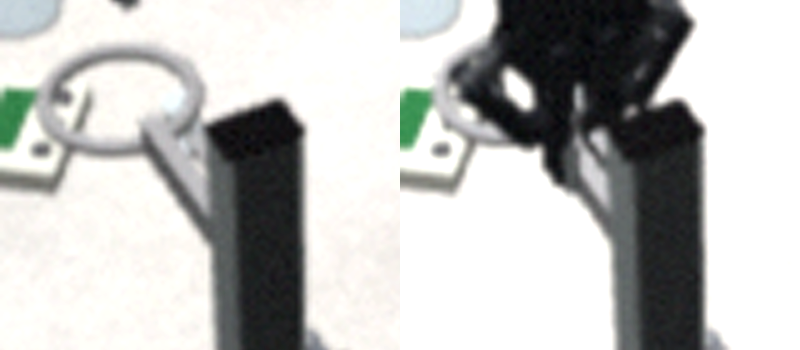

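```bash
python3 -m pendant '[{"grip":-1,"x":0,"y":0.002,"z":0,"spin":0},{"grip":-1,"x":0,"y":0.002,"z":0,"spin":0}]'
python3 -m pendant '[{"grip":0,"x":0,"y":0,"z":0,"spin":0},{"grip":0,"x":0,"y":0,"z":0,"spin":0},{"grip":0,"x":0,"y":0,"z":0,"spin":0},{"grip":0,"x":0,"y":-0.01,"z":0,"spin":0},{"grip":0,"x":0,"y":-0.03,"z":0,"spin":0},{"grip":0,"x":0,"y":-0.04,"z":0,"spin":0},{"grip":0,"x":0,"y":-0.03,"z":0,"spin":0},{"grip":0,"x":0,"y":-0.02,"z":0,"spin":0},{"grip":0,"x":0,"y":0,"z":0.025,"spin":0},{"grip":0,"x":0,"y":0,"z":0.025,"spin":0}]' 25
python3 -m pendant '[{"grip":-1,"x":0,"y":0,"z":0.01,"spin":0},{"grip":-1,"x":0,"y":0,"z":0,"spin":0},{"grip":-1,"x":0,"y":0,"z":0,"spin":0},{"grip":-1,"x":0,"y":0,"z":0,"spin":0}]'
```

```text
t: 30.08
eef_pos: [572.5, 147.2, 121.3]
eef_rot: [-1.57, -0.001, 0.745]
wrist_force: [0.6, -0.2, -1.4]
finger_gap: 10.7
t: 31.32
eef_pos: [536.9, 184.5, 250.6]
eef_rot: [-1.57, 0.001, 0.745]
wrist_force: [-0.6, 0.9, -0.1]
finger_gap: 42.6
t: 31.82
eef_pos: [532.1, 190.4, 250.8]
eef_rot: [-1.571, 0.0, 0.744]
wrist_force: [0.4, 0.7, 1.0]
finger_gap: -0.1
```

```bash
python3 -m pendant '[{"grip":-1,"x":0,"y":0.012,"z":0.001,"spin":0},{"grip":-1,"x":0,"y":0.016,"z":0,"spin":0},{"grip":-1,"x":0,"y":0.012,"z":0,"spin":0},{"grip":-1,"x":0,"y":0.005,"z":0,"spin":0},{"grip":-1,"x":0,"y":0,"z":0,"spin":0},{"grip":-1,"x":0,"y":0,"z":0,"spin":0}]'
```

```text
t: 32.58
eef_pos: [531.4, 191.6, 206.5]
eef_rot: [-1.571, -0.001, 0.745]
wrist_force: [-0.6, 0.2, 0.2]
finger_gap: 0.3
```

```bash
python3 -m pendant '[{"grip":-1,"x":0,"y":0.001,"z":0,"spin":0},{"grip":-1,"x":0,"y":0.001,"z":0,"spin":0}]'
```

```text
t: 32.83
eef_pos: [531.2, 191.6, 204.2]
eef_rot: [-1.571, -0.0, 0.745]
wrist_force: [0.3, -0.7, -0.2]
finger_gap: -0.1
```

```bash
python3 -m pendant '[{"grip":-1,"x":0,"y":0.001,"z":0,"spin":0},{"grip":-1,"x":0,"y":0.001,"z":0,"spin":0}]'
```

```text
t: 33.08
eef_pos: [531.1, 191.5, 201.9]
eef_rot: [-1.571, 0.0, 0.745]
wrist_force: [-0.5, -0.3, 1.5]
finger_gap: 0.2
```

```bash
python3 -m pendant '[{"grip":-1,"x":0,"y":0.001,"z":0,"spin":0}]'
```

```text
t: 33.2
eef_pos: [531.1, 191.5, 200.9]
eef_rot: [-1.571, 0.0, 0.745]
wrist_force: [-0.0, -0.7, -0.3]
finger_gap: 0.1
```

```bash
python3 -m pendant '[{"grip":-1,"x":0,"y":0.001,"z":0,"spin":0}]'
```

```text
t: 33.33
eef_pos: [531.1, 191.5, 199.9]
eef_rot: [-1.571, 0.0, 0.745]
wrist_force: [0.6, 0.4, -0.8]
finger_gap: -0.2
```

```bash
python3 -m pendant '[{"grip":-1,"x":0,"y":0.001,"z":0,"spin":0}]'
```

```text
t: 33.45
eef_pos: [531.0, 191.6, 198.9]
eef_rot: [-1.571, 0.0, 0.745]
wrist_force: [0.4, -0.0, -0.2]
finger_gap: 0.3
```

```bash
python3 -m pendant '[{"grip":-1,"x":0,"y":0.001,"z":0,"spin":0}]'
```

```text
t: 33.58
eef_pos: [531.3, 191.6, 198.3]
eef_rot: [-1.571, -0.001, 0.745]
wrist_force: [-1.5, 0.3, 7.2]
finger_gap: -0.1
```

```bash
python3 -m pendant '[{"grip":-1,"x":0,"y":0.001,"z":0,"spin":0}]'
```

```text
t: 33.7
eef_pos: [531.6, 191.6, 198.1]
eef_rot: [-1.572, -0.001, 0.745]
wrist_force: [-3.8, -1.3, 15.3]
finger_gap: -0.1
```

```bash
python3 -m pendant '[{"grip":-1,"x":0,"y":-0.01,"z":0,"spin":0},{"grip":-1,"x":0,"y":-0.02,"z":0,"spin":0},{"grip":0.2,"x":0,"y":0,"z":0,"spin":0},{"grip":0.2,"x":0,"y":0,"z":0,"spin":0},{"grip":0.2,"x":0,"y":0,"z":0,"spin":0},{"grip":0.2,"x":0,"y":0.015,"z":0,"spin":0},{"grip":0.2,"x":0,"y":0.02,"z":0,"spin":0},{"grip":0.2,"x":0,"y":0.012,"z":0,"spin":0},{"grip":0.2,"x":0,"y":0,"z":0,"spin":0}]' 25
python3 -m pendant '[{"grip":-1,"x":0,"y":0,"z":0,"spin":0},{"grip":-1,"x":0,"y":0,"z":0,"spin":0},{"grip":-1,"x":0,"y":0,"z":0,"spin":0},{"grip":-1,"x":0,"y":0,"z":0,"spin":0}]'
```

```text
t: 34.83
eef_pos: [530.2, 191.3, 178.7]
eef_rot: [-1.57, 0.002, 0.745]
wrist_force: [0.0, 0.6, -0.1]
finger_gap: 51.0
t: 35.33
eef_pos: [531.5, 191.6, 180.6]
eef_rot: [-1.571, -0.001, 0.745]
wrist_force: [0.1, -0.8, 5.0]
finger_gap: 28.9
```

```bash
python3 - <<'E'
from h import *
p=viewer.snapshot('side')
cv2.imwrite('pics/side12.png',cv2.convertScaleAbs(cv2.resize(p['pixels'][170:290,180:300],None,fx=5,fy=5,interpolation=cv2.INTER_CUBIC),alpha=1.5))
E
```

```text
(no output)
```

View pics/side12.png

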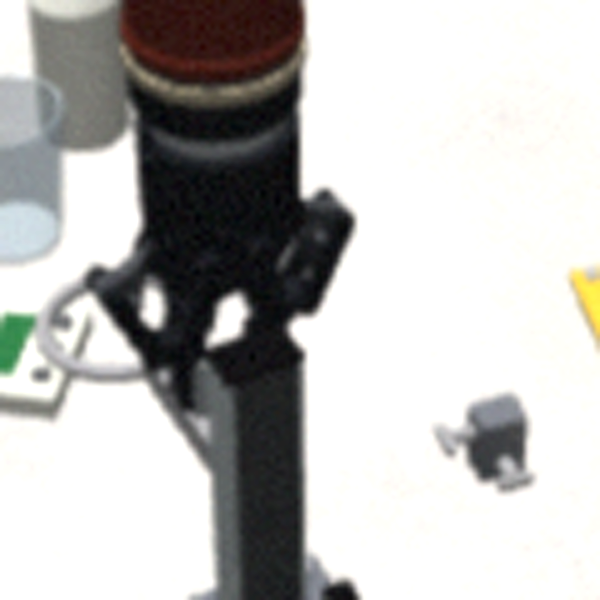

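Holding the tab sides (28.9 mm). Lift test follows in small steps.

```bash
python3 -m pendant '[{"grip":-1,"x":0,"y":-0.001,"z":0,"spin":0}]' 40
```

```text
t: 35.5
eef_pos: [531.1, 191.6, 180.9]
eef_rot: [-1.571, -0.0, 0.745]
wrist_force: [2.5, -0.3, -4.3]
finger_gap: 29.2
```

```bash
python3 -m pendant '[{"grip":-1,"x":0,"y":-0.001,"z":0,"spin":0}]'
```

```text
t: 35.62
eef_pos: [530.9, 191.4, 181.4]
eef_rot: [-1.57, 0.001, 0.745]
wrist_force: [1.2, -0.5, -5.9]
finger_gap: 28.7
```

```bash
python3 -m pendant '[{"grip":-1,"x":0,"y":-0.001,"z":0,"spin":0}]'
```

```text
t: 35.75
eef_pos: [530.7, 191.3, 182.4]
eef_rot: [-1.57, 0.001, 0.745]
wrist_force: [0.5, -0.9, -4.8]
finger_gap: 29.0
```

```bash
python3 -m pendant '[{"grip":-1,"x":0,"y":-0.001,"z":0,"spin":0}]'
```

```text
t: 35.88
eef_pos: [530.7, 191.3, 183.6]
eef_rot: [-1.57, 0.001, 0.745]
wrist_force: [1.6, -1.0, -10.7]
finger_gap: 28.5
```

```bash
python3 -m pendant '[{"grip":-1,"x":0,"y":-0.001,"z":0,"spin":0}]'
```

```text
t: 36.0
eef_pos: [530.4, 191.3, 184.1]
eef_rot: [-1.57, 0.002, 0.745]
wrist_force: [2.2, 0.1, -16.8]
finger_gap: 28.9
```

```bash
python3 -m pendant '[{"grip":-1,"x":0,"y":0,"z":0,"spin":0}]'
```

```text
t: 36.12
eef_pos: [530.4, 191.4, 184.1]
eef_rot: [-1.57, 0.002, 0.745]
wrist_force: [2.9, -1.2, -15.7]
finger_gap: 29.2
```

The lift stops hard after about 2 mm of play, with force rising steeply to 17 N, so the button is barring it. I'll lower it, let go and press it home once more.

```bash
python3 -m pendant '[{"grip":-1,"x":0,"y":0.0025,"z":0,"spin":0},{"grip":-1,"x":0,"y":0.002,"z":0,"spin":0},{"grip":-1,"x":0,"y":0,"z":0,"spin":0}]'
python3 -m pendant '[{"grip":0.2,"x":0,"y":0,"z":0,"spin":0},{"grip":0.2,"x":0,"y":0,"z":0,"spin":0},{"grip":0.2,"x":0,"y":-0.005,"z":0,"spin":0},{"grip":0.2,"x":0,"y":-0.025,"z":0,"spin":0},{"grip":0.2,"x":0,"y":-0.02,"z":0,"spin":0},{"grip":-1,"x":0,"y":0,"z":0,"spin":0},{"grip":-1,"x":0,"y":0,"z":0,"spin":0},{"grip":-1,"x":0,"y":0,"z":0,"spin":0},{"grip":-1,"x":0,"y":0,"z":0,"spin":0}]'
python3 -m pendant '[{"grip":-1,"x":0,"y":0.01,"z":0,"spin":0},{"grip":-1,"x":0,"y":0.01,"z":0,"spin":0},{"grip":-1,"x":0,"y":0.004,"z":0,"spin":0},{"grip":-1,"x":0,"y":0,"z":0,"spin":0},{"grip":-1,"x":0,"y":0,"z":0,"spin":0}]'
```

```text
t: 36.5
eef_pos: [531.6, 191.8, 181.2]
eef_rot: [-1.571, -0.002, 0.745]
wrist_force: [-0.3, -0.1, 0.7]
finger_gap: 28.5
t: 37.62
eef_pos: [530.7, 191.5, 229.9]
eef_rot: [-1.57, 0.001, 0.745]
wrist_force: [0.4, -0.1, -0.1]
finger_gap: 0.0
t: 38.25
eef_pos: [531.2, 191.6, 206.7]
eef_rot: [-1.571, -0.0, 0.745]
wrist_force: [-0.4, -0.6, 0.5]
finger_gap: -0.6
```

```bash
python3 -m pendant '[{"grip":-1,"x":0,"y":0.002,"z":0,"spin":0},{"grip":-1,"x":0,"y":0.002,"z":0,"spin":0},{"grip":-1,"x":0,"y":0.001,"z":0,"spin":0}]'
```

```text
t: 38.62
eef_pos: [531.0, 191.5, 201.4]
eef_rot: [-1.571, 0.0, 0.745]
wrist_force: [-0.1, 0.2, -0.3]
finger_gap: 0.3
```

```bash
python3 -m pendant '[{"grip":-1,"x":0,"y":0.001,"z":0,"spin":0},{"grip":-1,"x":0,"y":0.001,"z":0,"spin":0}]'
```

```text
t: 38.88
eef_pos: [531.1, 191.5, 199.5]
eef_rot: [-1.571, -0.0, 0.745]
wrist_force: [0.7, -0.1, -0.4]
finger_gap: -0.1
```

```bash
python3 -m pendant '[{"grip":-1,"x":0,"y":0.001,"z":0,"spin":0}]'
```

```text
t: 39.0
eef_pos: [531.2, 191.6, 198.6]
eef_rot: [-1.571, -0.0, 0.745]
wrist_force: [-0.4, 0.7, 1.5]
finger_gap: -0.1
```

```bash
python3 -m pendant '[{"grip":-1,"x":0,"y":0.001,"z":0,"spin":0}]'
```

```text
t: 39.12
eef_pos: [531.4, 191.6, 198.2]
eef_rot: [-1.571, -0.001, 0.745]
wrist_force: [-2.5, -0.1, 11.3]
finger_gap: 0.2
```

Home level again (198.5). I'll retreat upward and away, then take a last look.

```bash
python3 -m pendant '[{"grip":-1,"x":0,"y":0.0008,"z":0,"spin":0},{"grip":-1,"x":0,"y":-0.01,"z":0,"spin":0},{"grip":-1,"x":0,"y":-0.04,"z":0,"spin":0},{"grip":-1,"x":0,"y":-0.05,"z":0,"spin":0},{"grip":-1,"x":0,"y":-0.04,"z":0,"spin":0},{"grip":-1,"x":-0.04,"y":0,"z":-0.03,"spin":0},{"grip":-1,"x":-0.04,"y":0,"z":-0.04,"spin":0},{"grip":-1,"x":-0.04,"y":0,"z":-0.04,"spin":0},{"grip":-1,"x":0,"y":0,"z":0,"spin":0},{"grip":-1,"x":0,"y":0,"z":0,"spin":0}]'
python3 - <<'E'
from h import *
for n in('side','top'):
    p=viewer.snapshot(n);cv2.imwrite(f'pics/{n}13.png',p['pixels'])
E
```

```text
t: 40.38
eef_pos: [517.5, 29.4, 336.9]
eef_rot: [-1.571, -0.0, 0.744]
wrist_force: [0.4, -0.1, -0.4]
finger_gap: 0.2
```

View pics/side13.png

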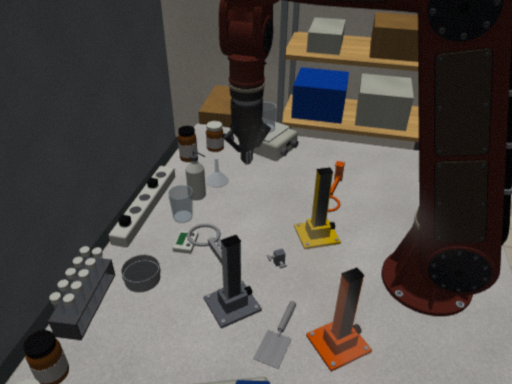

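View pics/top13.png

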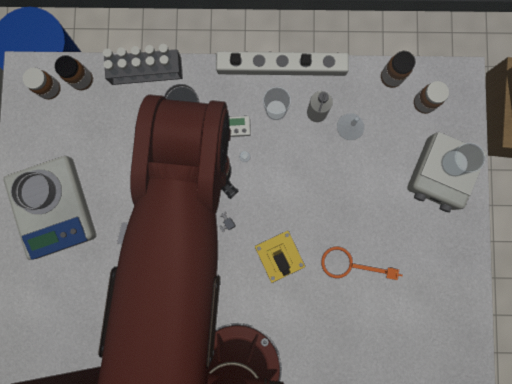

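The bracket hangs level on the grey upright (side view, ring at 205,235, cap at 232,240). The bystanders are where they were and the gripper is clear.

```bash
python3 -c "
from cell import workorder
print(workorder.finish_job())"
```

```text
the job is handed in; nothing more can be done
None
```

I picked up the grey bracket, hooked its claws into the two upper slots of the grey upright, pressed it home on the tab and let go. I handed the job in at about 40 s.

**Height:** touching the cap showed the strip standing 14 mm below nominal. The claws then went in without catching on the face, with a peak of about 11 N.

**Fully home:** the tab's top is 37.8 mm below the cap, against 37 mm expected when home. The 0.8 mm difference is probably tilt from the 2 mm play. Three presses of 11 to 19 N all met the tab at the same height.

**Lock:** I could not see the button, so I judged it by lifting. Lifting at the tab stopped hard after about 2 to 3 mm of play, rising to 17 N, so I take the button to be out in the slot. An earlier lift on the arm was unclear because the bracket slipped and tilted in the grip.

**Force on the upright:** the first touch on the cap, made with the bracket in hand, reached about 19 N. That was firmer than I intended.

**At the end:** the gripper is clear and nothing else looked moved in the last pictures. In the top view the arm hid part of the bench, including the upright and some of the bystanders.

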